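# Put the press stamps back in their nests

## Robot

A 6-joint arm with a two-finger parallel gripper is mounted at the origin on the work surface. World frame = base frame: x ahead of the robot, y to its left, z up, the work surface at z = 0. Lengths are in m, angles in rad, forces in N, time in s.
With the tool pointing down it reaches from about 0.25 to 0.85 m from the base axis. Payload 12.5 kg.
Tool frame: the origin (TCP) lies on the centre line of the jaws, within the pads' length; the fingertips stand 25 mm ahead of it and the grasp point (between the pads) lies 6 mm ahead of it; z points along the fingers, y is the direction in which the jaws open and shut (so a half turn about z gives the same grasp; the last joint's range is limited). The gripper opens to 93 mm and grips with 3 to 60 N. Pads are 15 mm wide; open, the fingers measure 128 mm over their backs; the gripper's body (75 mm by 188 mm) begins 65 mm behind the grasp point.
Start: joints at [1.252, 0.351, 1.652, -0, 1.139, -0.085], TCP at [0.127, 0.535, 0.244] pointing down, gripper open.
Joint ranges: [-2.75, 2.75], [-0.79, 2.1], [0.01, 2.65], [-1.57, 4.71], [0.07, 3.14], [-2.87, 2.87]. Speed limits (rad/s): [2.22, 2.22, 2.79, 3.14, 3.14, 3.14].

## Interface

Orientations are given as a unit quaternion [x, y, z, w].
In Python, from station import arm, camera, camera_info, order, search_frame, cut_out gives the robot as it stands. The module is installed in compiled form; this text tells all that it offers.
- The arm moves only by the tool move_arm, never from a script. Its argument "deltas" is a list of rows, each an object with "fingers": the gripper command: -1 is fully open, 1 is shut, values between are in proportion; "delta_pos": the shift along the tool's x, y, z in cm, a list of three; "rot": the turn, a rotation vector about the tool's x, y, z in units of 6 degrees (1.0 is 6 degrees), a list of three. A call has 1 to 8 rows; each row is the pose to reach, as a shift and turn from the pose measured when the call began, along the tool's axes at that moment; what a row does not reach only later rows make up. A row lasts 1/8 s, in which the tool goes at most 62.5 mm and 10.7 degrees, less where a joint would pass 70% of its speed; a pose out of reach is approached as far as the arm can. A call with a gripper value outside its range is refused whole. The fingers move at their own pace and stop on an object; "squeeze" is the grip in N (left out, the last holds). Time passes only in rows, so rows that repeat a pose let the fingers close. It gives the time, the measured TCP pose, the force and the opening at its end, in the units of the state.
- arm.observe(): the state, without advancing time (a new reading comes with each control period).
- camera(name): name is "side" or "top"; returns the picture (384x512x3 uint8, red, green, blue); there is no depth.
- camera_info(name): a dict with "intrinsics" (3x3 intrinsics, pixels), "rvec" (rotation vector, rad) and "tvec" (3), from world to camera coordinates, as OpenCV has them. Camera axes: x right, y down, z forward; pixel columns grow to the right and rows downward; lengths in m; the calibration is good to about 2 mm. A picture is of the moment at which its call begins. camera_info takes no time and is no camera call.
- order.finish_job(): hands the job in, once; it reports no verdict.
Trained networks look in the newest picture that a camera, given by its name, has taken for a name from the list of things; names that differ only in an ending like _2 or _b are one class to them, and where a whole thing is asked for, a point or a joint stands for the part that bears it (a point fixed in the world has none). Each returns a list of dicts, best first, with "conf" (0 to 1); they miss things now and then, are a little off and sometimes report something else, mostly with a low value. They report only what shows in the picture. A call takes as long as a camera call. They do not tell look-alikes from the thing itself.
- search_frame(camera, query): "extent" ([centre column, centre row, width, height] in pixels, round what is visible of it).
- cut_out(camera, query): "region" (384x512 bool, what is visible of it) and "extent" ([centre column, centre row, width, height] in pixels, round what is visible of it).
The state is a dict: "clock": time; "joint_positions": joint angles; "dq": joint speeds; "joint_efforts": joint torques, N m; "ee_pos": TCP position; "ee_rot": TCP orientation; "ft_force": force on the tool from outside, world axes, zero at the start; "torque": the same for the moment, N m; "opening": opening from 0.0 (shut) to 1.0 (fully open).
Only numpy, scipy, OpenCV 4.12 (cv2) and the standard library are available. Lean on these libraries where they do the work, as an engineer would, in place of code of your own. Each camera call takes 0.05 s, during which the arm holds its last target.

## Task

Clear up the glass-pressing bench: put each of the four metal press stamps into the plywood nest whose recess has the shape and size of its foot, so that it stands upright and flat on the floor of that nest. Set the stamps down, do not drop or throw them, and leave the glass tumbler and the glass vase where they stand.

Things in the scene. Friction and masses are not known exactly. Their poses are not given: they have to be found in the camera images.
- stamp_big_round: Press stamp, loose, standing upright: bright steel foot 34 mm high whose outline is a disc 66 mm in diameter; from its middle rises a square, darker steel shank, 24 x 24 mm with faces square to the stamp's x and y, to 80 mm above the underside. Weighs about 0.2 to 0.5 kg. Origin: centre of the underside, z up.
- stamp_small_round: Press stamp, loose, standing upright: bright steel foot 34 mm high whose outline is a disc 40 mm in diameter; from its middle rises a square, darker steel shank, 24 x 24 mm with faces square to the stamp's x and y, to 80 mm above the underside. Weighs about 0.2 to 0.5 kg. Origin: centre of the underside, z up.
- stamp_square: Press stamp, loose, standing upright: bright steel foot 34 mm high whose outline is a square 52 x 52 mm; from its middle rises a square, darker steel shank, 24 x 24 mm with faces square to the stamp's x and y, to 80 mm above the underside. Weighs about 0.2 to 0.5 kg. Origin: centre of the underside, z up.
- stamp_bar: Press stamp, loose, standing upright: bright steel foot 34 mm high whose outline is an oblong 80 mm along its x by 32 mm along its y; from its middle rises a square, darker steel shank, 24 x 24 mm with faces square to the stamp's x and y, to 80 mm above the underside. Weighs about 0.2 to 0.5 kg. Origin: centre of the underside, z up.
- nest_big_round: Plywood nest, fixed to the bench, for the big round stamp: round open tray, 98 mm across outside, recess 82 mm across, walls 8 mm thick, rim 22 mm above the bench, its inner floor 6 mm above the bench; leaves 8 mm of play all round the stamp that belongs in it. Origin: centre of the underside, on the bench, z up.
- nest_small_round: Plywood nest, fixed to the bench, for the small round stamp: round open tray, 72 mm across outside, recess 56 mm across, walls 8 mm thick, rim 22 mm above the bench, its inner floor 6 mm above the bench; leaves 8 mm of play all round the stamp that belongs in it. Origin: centre of the underside, on the bench, z up.
- nest_square: Plywood nest, fixed to the bench, for the square stamp: square open tray, 84 x 84 mm outside, recess 68 x 68 mm, walls 8 mm thick, rim 22 mm above the bench, its inner floor 8 mm above the bench; leaves 8 mm of play all round the stamp that belongs in it. Origin: centre of the underside, on the bench, z up.
- nest_bar: Plywood nest, fixed to the bench, for the bar stamp: oblong open tray, 112 mm along its x by 64 mm along its y outside, recess 96 x 48 mm, walls 8 mm thick, rim 22 mm above the bench, its inner floor 8 mm above the bench; leaves 8 mm of play all round the stamp that belongs in it. Origin: centre of the underside, on the bench, z up.
- tumbler: Clear glass tumbler, loose, open at the top, 68 mm across, 85 mm tall. Origin: centre of the underside, z up. To be left alone.
- vase: Small amber glass vase, loose, bulbous, up to 68 mm across, 95 mm tall. Origin: centre of the underside, z up. To be left alone.
There are look-alikes about, which are no part of the job. What is shaped like the stamp_bar but pink or turquoise is not meant.

How it is judged:
At the end, for the whole second after the job is handed in: Each stamp stands at rest in the nest of its own shape and size: its centre within 12.5 mm of the nest's centre, its underside no more than 3 mm above the nest's inner floor, tilted less than 0.08 rad (horizontal distance between stamp_big_round and nest_big_round below 0.0125 m and z of stamp_big_round in the frame of nest_big_round below 0.009 m and angle between each of stamp_big_round, stamp_small_round, stamp_square, stamp_bar's own z axis and vertical below 0.08 rad and linear speed of each of stamp_big_round, stamp_small_round, stamp_square, stamp_bar below 0.02 m/s and horizontal distance between stamp_small_round and nest_small_round below 0.0125 m and z of stamp_small_round in the frame of nest_small_round below 0.009 m and horizontal distance between stamp_square and nest_square below 0.0125 m and z of stamp_square in the frame of nest_square below 0.011 m and horizontal distance between stamp_bar and nest_bar below 0.0125 m and z of stamp_bar in the frame of nest_bar below 0.011 m); the robot touches nothing.
It fails at once if a stamp is dropped or thrown (moves faster than 0.65 m/s, a fall of about 20 mm, while not touched by the fingers) ((contact force between the fingers and stamp_big_round below 0.5 N and linear speed of stamp_big_round above 0.65 m/s) or (contact force between the fingers and stamp_small_round below 0.5 N and linear speed of stamp_small_round above 0.65 m/s) or (contact force between the fingers and stamp_square below 0.5 N and linear speed of stamp_square above 0.65 m/s) or (contact force between the fingers and stamp_bar below 0.5 N and linear speed of stamp_bar above 0.65 m/s)).
It fails at once if the tumbler or the vase is moved by more than 30 mm or tilted by more than 0.35 rad ((distance of tumbler from where it was at the start of the episode above 0.03 m or angle between tumbler's own z axis and vertical above 0.35 rad) or (distance of vase from where it was at the start of the episode above 0.03 m or angle between vase's own z axis and vertical above 0.35 rad)).
It also fails if it takes over 104 s, if anything falls off the work surface, if the arm or the gripper's body presses on something with over 40 N, if the wrist force passes 120 N, or if a joint passes its speed limit or range.

## Working session

There is one attempt and no reset: what is moved stays moved. The work goes in short steps, Python scripts to look and compute and a tool call to move; the robot and the scene stay as the last step left them, time stands still between calls to the robot, and variables do not carry over. Pictures are saved under pics/ and viewed, and the job is handed in when it is done.

Besides the shell and the picture viewer there is one more tool, called after "Request:" as name(argument=value, ...), one argument or row to a line, values as JSON. move_arm: Moves the arm, as the interface text tells. Its arguments: {"type":"object","properties":{"deltas":{"type":"array","items":{"type":"object","properties":{"fingers":{"type":"number"},"delta_pos":{"type":"array","items":{"type":"number"}},"rot":{"type":"array","items":{"type":"number"}}}}},"squeeze":{"type":"number"}},"required":["deltas"]}

```bash
mkdir -p pics
python3 - <<'E'
from station import *
import cv2
for n in("top","side"):
    im=camera(n); cv2.imwrite(f"pics/{n}0.png",im[:,:,::-1]); i=camera_info(n); print(n,i)
print(arm.observe())
for q in["stamp_big_round","stamp_small_round","stamp_square","stamp_bar","nest_big_round","nest_small_round","nest_square","nest_bar","tumbler","vase"]:
    print(q,[(r["extent"],round(r["conf"],2)) for r in search_frame("top",q)])
print(arm.observe()["clock"])
E
```

```text
top {'intrinsics': array([[422.47654257,   0.        , 254.98386158],
       [  0.        , 422.47654257, 192.59414062],
       [  0.        ,   0.        ,   1.        ]]), 'rvec': array([ 2.17336234, -2.18924964,  0.06644036]), 'tvec': array([0.01438053, 0.44808066, 1.22085367])}
side {'intrinsics': array([[377.67235184,   0.        , 259.78045133],
       [  0.        , 377.67235184, 189.32679676],
       [  0.        ,   0.        ,   1.        ]]), 'rvec': array([ 2.25135067, -0.77868882,  0.31928883]), 'tvec': array([-0.37762241,  0.22410276,  0.87206866])}
{'clock': 0.1, 'joint_positions': array([ 1.25242835e+00,  3.51186578e-01,  1.65234599e+00, -1.98999314e-05,
        1.13912379e+00, -8.46173070e-02]), 'dq': array([ 0.00026915, -0.00099025, -0.00138897,  0.00142364, -0.00386135,
       -0.00165028]), 'joint_efforts': array([ 6.90341349e-04, -4.98027384e+01, -2.85705185e+01,  7.00386451e-02,
        2.38616910e-02, -3.33997662e-05]), 'ee_pos': array([0.12729456, 0.53477335, 0.24315831]), 'ee_rot': array([ 1.16605278e-01,  9.93178195e-01, -5.22900049e-04, -9.75883337e-05]), 'ft_force': array([-0.43230586,  0.41747997,  0.68971654]), 'torque': array([-0.04126472, -0.00519712, -0.0027237 ]), 'opening': 0.9977742917237096}
stamp_big_round [([178.9, 139.3, 19.4, 21.4], 0.85)]
stamp_small_round [([391.6, 164.8, 20.6, 22.3], 0.78)]
stamp_square [([208.5, 186.1, 20.6, 18.3], 0.78)]
stamp_bar [([182.8, 256.9, 24.1, 24.3], 0.96), ([160.7, 215.2, 16.8, 29.5], 0.82), ([132.2, 243.4, 31.5, 17.5], 0.79), ([209.2, 188.0, 23.5, 20.8], 0.61)]
nest_big_round []
nest_small_round [([256.1, 177.0, 25.0, 22.6], 0.62), ([228.9, 130.4, 41.0, 44.0], 0.37)]
nest_square [([208.6, 186.3, 19.1, 15.8], 0.74), ([228.2, 130.4, 35.3, 39.1], 0.65)]
nest_bar [([352.7, 207.2, 45.2, 34.6], 0.66)]
tumbler [([282.8, 126.9, 17.8, 25.5], 0.74)]
vase [([312.9, 191.1, 20.6, 24.3], 0.85)]
0.6
```

Run:
```python
import cv2
a=cv2.imread("pics/top0.png")[90:290,90:430]
cv2.imwrite("pics/top0z.png",cv2.resize(a,(800,471),interpolation=cv2.INTER_CUBIC))
a=cv2.imread("pics/side0.png")
cv2.imwrite("pics/side0z.png",cv2.resize(a,(800,600),interpolation=cv2.INTER_CUBIC))
```

```text
(no output)
```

View pics/top0z.png

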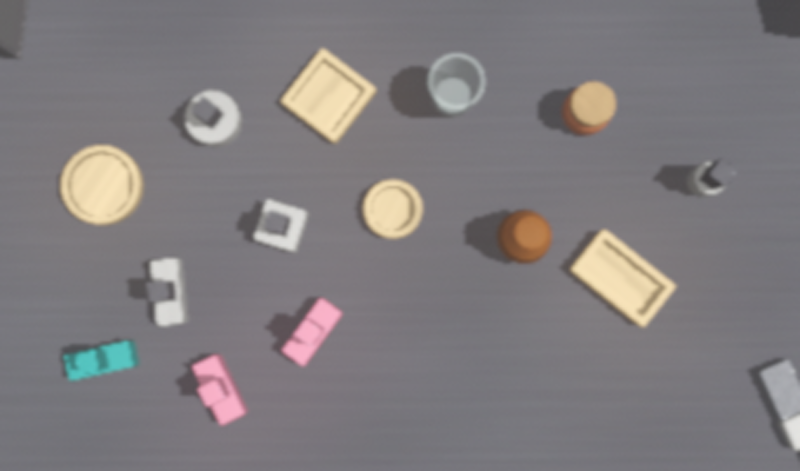

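View pics/side0z.png

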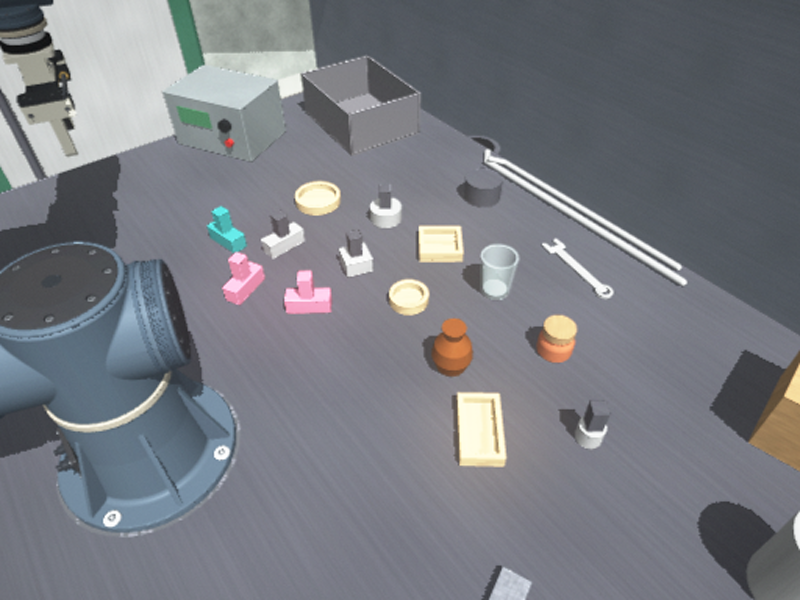

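```bash
cat > fit.py <<'E'
import numpy as np,cv2
from scipy.optimize import minimize
from station import camera_info
INF={n:camera_info(n) for n in("top","side")}
def proj(P,n):
    i=INF[n]; return cv2.projectPoints(np.asarray(P,float),i["rvec"],i["tvec"],i["intrinsics"],None)[0][:,0]
def unproj(uv,z,n):
    i=INF[n];R=cv2.Rodrigues(i["rvec"])[0];K=i["intrinsics"]
    d=R.T@np.linalg.inv(K)@np.array([uv[0],uv[1],1]);c=-R.T@i["tvec"].ravel()
    return c+d*(z-c[2])/d[2]
def prism(out,x,y,t,z0,z1):
    c,s=np.cos(t),np.sin(t);o=np.asarray(out)@np.array([[c,s],[-s,c]])+[x,y]
    return np.vstack([np.c_[o,np.full(len(o),z)] for z in(z0,z1)])
def rect(a,b): return [[a/2,b/2],[-a/2,b/2],[-a/2,-b/2],[a/2,-b/2]]
def disc(d): return [[d/2*np.cos(k),d/2*np.sin(k)] for k in np.linspace(0,2*np.pi,40)]
OUT={"stamp_big_round":disc(.066),"stamp_small_round":disc(.04),"stamp_square":rect(.052,.052),"stamp_bar":rect(.08,.032),
"nest_big_round":disc(.098),"nest_small_round":disc(.072),"nest_square":rect(.084,.084),"nest_bar":rect(.112,.064)}
S=4
def hullmask(P,n,box):
    x0,y0,w,h=box; p=(proj(P,n)-[x0,y0]+.5)*S
    m=np.zeros((h*S,w*S),np.uint8); cv2.fillConvexPoly(m,cv2.convexHull(np.round(p*16).astype(np.int32)),1,shift=4)
    return m
def render(name,q,n,box,z=0):
    x,y,t=q
    if name.startswith("nest"): return hullmask(prism(OUT[name],x,y,t,0,.022),n,box),None
    f=hullmask(prism(OUT[name],x,y,t,z,z+.034),n,box); s=hullmask(prism(rect(.024,.024),x,y,t,z+.034,z+.08),n,box)
    return f&~s&1,s
def masks(im,name):
    hsv=cv2.cvtColor(im,cv2.COLOR_RGB2HSV);H,Sa,V=[hsv[...,k].astype(int) for k in range(3)]
    if name.startswith("nest"): return ((H>10)&(H<35)&(Sa>40)&(V>120)).astype(np.uint8),None
    return ((Sa<45)&(V>135)).astype(np.uint8),(V<72).astype(np.uint8)
def fit(ims,name,q0,z=0,cams=("top","side"),ang=True):
    data=[]
    for n in cams:
        c=proj([[q0[0],q0[1],.03]],n)[0].astype(int);r=40
        x0,y0=max(c[0]-r,0),max(c[1]-r,0);box=(x0,y0,2*r,2*r)
        m,s=masks(ims[n],name)
        g=lambda m:cv2.resize(m[y0:y0+2*r,x0:x0+2*r]*255,None,fx=S,fy=S,interpolation=cv2.INTER_LINEAR)>127
        m=g(m)
        # keep component nearest
        k,lab=cv2.connectedComponents(m.astype(np.uint8)); 
        f,_=render(name,q0,n,box,z); cnt=np.bincount(lab[(f>0)],minlength=k);cnt[0]=0
        keep=np.isin(lab,np.where(cnt>30)[0])&m
        data.append((n,box,keep))
    def cost(q):
        t=0
        for n,box,m in data:
            f,_=render(name,q,n,box,z);f=f>0
            t+=1-(f&m).sum()/max((f|m).sum(),1)
        return t/len(data)
    best=None
    for t in (np.arange(0,np.pi,np.pi/8) if ang else [0]):
        r=minimize(cost,[q0[0],q0[1],t],method="Nelder-Mead",options=dict(initial_simplex=[[q0[0],q0[1],t-.15],[q0[0]+.01,q0[1],t],[q0[0],q0[1]+.01,t],[q0[0]-.007,q0[1]-.007,t+.15]],maxiter=120))
        if best is None or r.fun<best.fun:best=r
    return best.x,best.fun
E
cat > a.py <<'E'
from fit import *
ims={n:cv2.imread(f"pics/{n}0.png")[:,:,::-1].copy() for n in("top","side")}
Z={"stamp_big_round":(211,117),"stamp_small_round":(710,180),"stamp_square":(281,226),"stamp_bar":(168,291),"nest_big_round":(102,184),"nest_small_round":(392,209),"nest_square":(328,95),"nest_bar":(623,278)}
for k,(u,v) in Z.items():
    p=unproj((90+u/2.353,90+v/2.353),.03,"top")
    a=fit(ims,k,p[:2],cams=("top",));b=fit(ims,k,p[:2],cams=("side",));c=fit(ims,k,p[:2])
    print(k,*[(x.round(4),round(f,3)) for x,f in(a,b,c)])
for k,u,v,z in(("tumbler",457,82,.085),("vase",532,233,.095),("jar",594,103,.06)):
    print(k,unproj((90+u/2.353,90+v/2.353),z,"top"))
E
python3 a.py
```

```text
Traceback (most recent call last):
  File "a.py", line 6, in <module>
    a=fit(ims,k,p[:2],cams=("top",));b=fit(ims,k,p[:2],cams=("side",));c=fit(ims,k,p[:2])
  File "fit.py", line 42, in fit
    f,_=render(name,q0,n,box,z); cnt=np.bincount(lab[(f>0)],minlength=k);cnt[0]=0
        ~~~~~~^^^^^^^^^^^^^^^^^
  File "fit.py", line 24, in render
    x,y,t=q
    ^^^^^
ValueError: not enough values to unpack (expected 3, got 2)
```

```bash
sed -i 's/f,_=render(name,q0,n,box,z); cnt/f,_=render(name,(q0[0],q0[1],0),n,box,z); cnt/' fit.py; time python3 a.py
```

```text
stamp_big_round (array([0.6069, 0.2307, 2.275 ]), np.float64(0.188)) (array([0.546 , 0.1182, 0.9335]), np.float64(0.934)) (array([0.6064, 0.2309, 2.2898]), np.float64(0.567))
stamp_small_round (array([ 0.5252, -0.3965,  1.3975]), np.float64(0.71)) (array([ 0.5112, -0.4138,  0.3644]), np.float64(0.949)) (array([ 0.5252, -0.3967, -0.2159]), np.float64(0.832))
stamp_square (array([ 0.4704,  0.1449, -0.2971]), np.float64(0.209)) (array([0.4154, 0.0577, 1.8083]), np.float64(0.931)) (array([0.4702, 0.1448, 1.2798]), np.float64(0.577))
stamp_bar (array([0.3898, 0.2849, 3.2509]), np.float64(0.142)) (array([0.356 , 0.2194, 3.027 ]), np.float64(0.915)) (array([0.3892, 0.2848, 3.246 ]), np.float64(0.533))
nest_big_round (array([0.5238, 0.3727, 0.2955]), np.float64(0.044)) (array([0.5209, 0.3678, 2.7094]), np.float64(0.497)) (array([0.5235, 0.3716, 1.8391]), np.float64(0.297))
nest_small_round (array([0.4911, 0.0074, 1.0686]), np.float64(0.082)) (array([ 0.4875,  0.0037, -0.1385]), np.float64(0.48)) (array([0.4891, 0.0053, 1.2697]), np.float64(0.305))
nest_square (array([0.6352, 0.0868, 0.9049]), np.float64(0.071)) (array([0.629 , 0.0817, 0.9063]), np.float64(0.536)) (array([ 0.633 ,  0.0856, -0.6612]), np.float64(0.312))
nest_bar (array([ 0.4032, -0.2776,  0.8774]), np.float64(0.056)) (array([ 0.4008, -0.2796,  0.8805]), np.float64(0.607)) (array([ 0.4017, -0.2791,  4.0208]), np.float64(0.338))
tumbler [ 0.63231936 -0.07245988  0.085     ]
vase [ 0.45113553 -0.15691709  0.095     ]
jar [ 0.61088387 -0.23921212  0.06      ]
real	0m16.357s
user	0m16.796s
sys	0m0.266s
```

Run:
```python
from fit import *
for n in("top","side"):
    im=cv2.imread(f"pics/{n}0.png")[:,:,::-1].copy();hsv=cv2.cvtColor(im,cv2.COLOR_RGB2HSV)
    pts={"top":[(182,140),(178,137),(207,192),(206,185),(229,130),(391,165),(395,164),(387,168)],"side":[(247,135),(246,125),(227,171),(227,155),(281,155),(378,278),(382,265),(308,240)]}[n]
    for p in pts: print(n,p,hsv[p[1],p[0]])
```

```text
top (182, 140) [  0   5 107]
top (178, 137) [132  10 128]
top (207, 192) [ 23   5 220]
top (206, 185) [138  10 129]
top (229, 130) [ 20  67 237]
top (391, 165) [160  11  68]
top (395, 164) [130  12 129]
top (387, 168) [ 20   6 137]
side (247, 135) [  0   0 248]
side (246, 125) [126  12 109]
side (227, 171) [ 30   1 229]
side (227, 155) [143   9 117]
side (281, 155) [ 26  40 253]
side (378, 278) [ 60   1 247]
side (382, 265) [117  20 129]
side (308, 240) [135  11 139]
```

```bash
sed -i 's/(Sa>40)&(V>120)/(Sa>25)\&(V>90)/; s/(Sa<45)&(V>135)/(Sa<22)\&(V>150)/' fit.py
cat >> a.py <<'E'

E
python3 - <<'E'
s=open('a.py').read().replace('    print(k,*[','    R[k]=c[0]\n    print(k,*[').replace('Z={','R={}\nZ={')
s+='''
import json;json.dump({k:list(v) for k,v in R.items()},open('poses.json','w'))
for n in ims:
    im=cv2.resize(ims[n][:,:,::-1],None,fx=3,fy=3,interpolation=cv2.INTER_CUBIC)
    for k,q in R.items():
        parts=[prism(OUT[k],*q,0,.022 if k[0]=='n' else .034)]
        if k[0]=='s':parts.append(prism(rect(.024,.024),*q,.034,.08))
        for P in parts:
            h=cv2.convexHull(((proj(P,n)+.5)*3-.5).astype(np.float32)).astype(np.int32);cv2.polylines(im,[h],True,(0,0,255),1)
    c=im[300:900,300:1100] if n=='side' else im[270:820,330:1130]
    if n=='top': c=im[300:800,270:1260]; c=cv2.resize(c,(800,404))
    cv2.imwrite(f'pics/ov_{n}.png',c)
'''
open('a.py','w').write(s)
E
python3 a.py
```

```text
stamp_big_round (array([0.6069, 0.2321, 0.7708]), np.float64(0.254)) (array([0.6034, 0.2286, 2.2937]), np.float64(0.138)) (array([0.6061, 0.2314, 0.8542]), np.float64(0.214))
stamp_small_round (array([ 0.5258, -0.3933,  1.2679]), np.float64(0.826)) (array([ 0.5236, -0.387 ,  1.4788]), np.float64(0.333)) (array([ 0.5237, -0.387 , -0.07  ]), np.float64(0.581))
stamp_square (array([0.4703, 0.1462, 1.257 ]), np.float64(0.19)) (array([ 0.4685,  0.1436, -0.3266]), np.float64(0.149)) (array([0.4699, 0.1458, 1.2469]), np.float64(0.183))
stamp_bar (array([0.3891, 0.2869, 3.2526]), np.float64(0.143)) (array([0.3869, 0.2817, 3.2423]), np.float64(0.081)) (array([0.3884, 0.2852, 0.1274]), np.float64(0.153))
nest_big_round (array([0.5243, 0.3731, 1.0618]), np.float64(0.073)) (array([ 0.5209,  0.3677, -0.0285]), np.float64(0.156)) (array([ 0.5225,  0.37  , -0.0891]), np.float64(0.133))
nest_small_round (array([0.4911, 0.0081, 1.8741]), np.float64(0.117)) (array([0.4879, 0.0038, 2.2171]), np.float64(0.076)) (array([0.4889, 0.005 , 1.1278]), np.float64(0.107))
nest_square (array([ 0.6356,  0.0879, -0.6466]), np.float64(0.11)) (array([ 0.6309,  0.082 , -0.638 ]), np.float64(0.109)) (array([0.6332, 0.0852, 0.9331]), np.float64(0.116))
nest_bar (array([ 0.4032, -0.2783,  0.8778]), np.float64(0.108)) (array([ 0.3991, -0.2804,  0.9051]), np.float64(0.136)) (array([ 0.4008, -0.2785,  0.9038]), np.float64(0.126))
tumbler [ 0.63231936 -0.07245988  0.085     ]
vase [ 0.45113553 -0.15691709  0.095     ]
jar [ 0.61088387 -0.23921212  0.06      ]
```

View pics/ov_top.png

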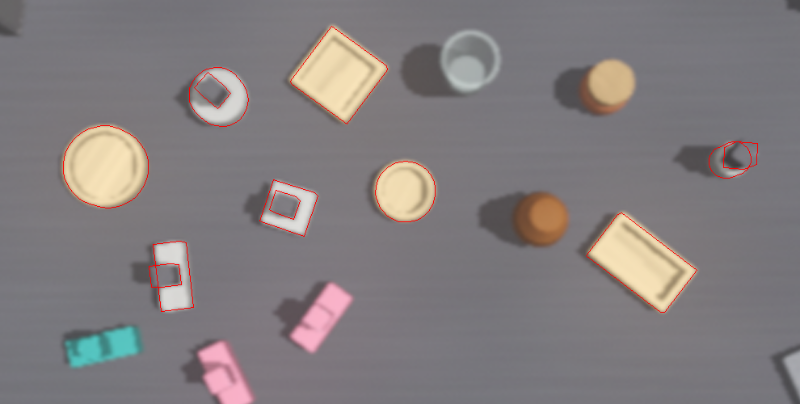

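View pics/ov_side.png

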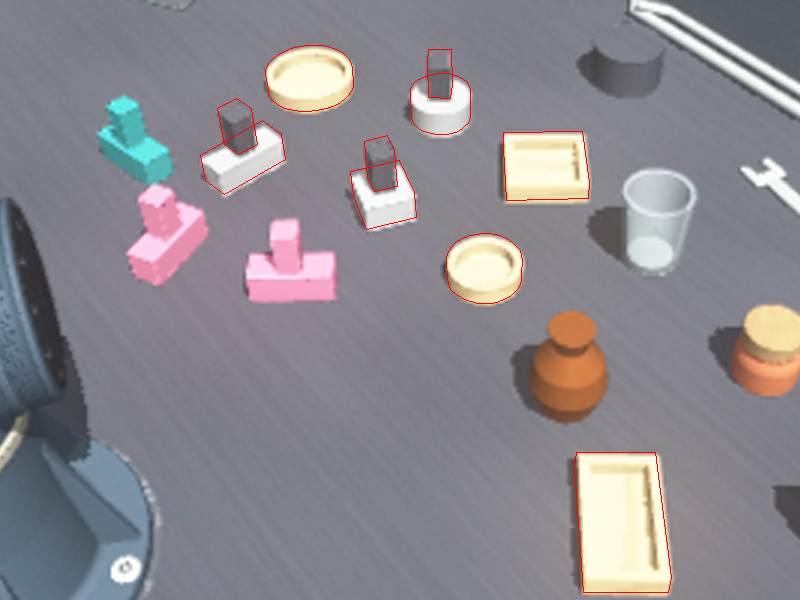

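```bash
cat > mv.py <<'E'
import sys,numpy as np
from scipy.spatial.transform import Rotation as R
from station import arm
def plan(x,y,z,phi):
    """grasp-point target (6mm ahead of TCP), jaw direction angle phi mod pi"""
    o=arm.observe();R0=R.from_quat(o["ee_rot"]);best=None
    for k in(0,1):
        a=phi+k*np.pi;Y=np.array([np.cos(a),np.sin(a),0]);Zt=np.array([0,0,-1.]);X=np.cross(Y,Zt)
        r=(R0.inv()*R.from_matrix(np.c_[X,Y,Zt])).as_rotvec()/np.radians(6)
        if best is None or np.linalg.norm(r)<np.linalg.norm(best):best=r
    d=R0.inv().apply(np.array([x,y,z+.006])-o["ee_pos"])*100
    return d,best
if __name__=="__main__":
    o=arm.observe();m=R.from_quat(o["ee_rot"]).as_matrix()
    print("t",round(o["clock"],2),"grasp pt",(o["ee_pos"]-[0,0,.006]).round(4),"phi",round(np.arctan2(m[1,1],m[0,1]),3),"F",o["ft_force"].round(1),"open mm",round(o["opening"]*93,1),"q",o["joint_positions"].round(2))
    a=[float(v) for v in sys.argv[1:]]
    for i in range(0,len(a),4):
        d,r=plan(*a[i:i+4]);print(a[i:i+4],"d",d.round(2),"rot",r.round(2),"dist cm",np.linalg.norm(d).round(1))
E
python3 - <<'E'
from fit import *
ims={n:cv2.imread(f"pics/{n}0.png")[:,:,::-1].copy() for n in("top","side")}
cs=[]
for n,c in(("top",(392,165)),("side",(379,272))):
    a=ims[n][c[1]-25:c[1]+25,c[0]-25:c[0]+25,::-1];a=cv2.resize(a,(400,400),interpolation=cv2.INTER_CUBIC)
    cs.append(cv2.convertScaleAbs(a,alpha=1.3))
cv2.imwrite("pics/sr.png",np.hstack(cs))
E
python3 mv.py
```

```text
t 0.6 grasp pt [0.1274 0.535  0.2376] phi 1.337 F [ 0.1 -1.2  0.7] open mm 93.2 q [ 1.25  0.35  1.65 -0.    1.14 -0.08]
```

View pics/sr.png

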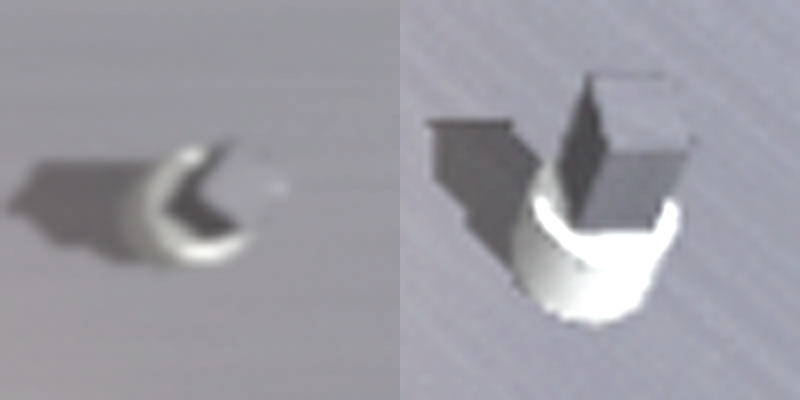

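Run:
```python
from fit import *
P=[unproj((354+(u-400)/8-.44,247+v/8-.44),.08,"side")[:2] for u,v in[(590,74),(668,76),(692,146),(608,150)]]
P=np.array(P);print(P.mean(0))
for i in range(4):
    d=P[(i+1)%4]-P[i];print(np.linalg.norm(d).round(4),np.degrees(np.arctan2(d[1],d[0])).round(1)%90)
B=[unproj((354+(u-400)/8-.44,247+v/8-.44),.034,"side")[:2] for u,v in[(574,222),(650,230)]]
d=B[1]-B[0];print(np.linalg.norm(d),np.degrees(np.arctan2(d[1],d[0]))%90)
```

```text
[ 0.51997404 -0.38753756]
0.0214 50.0
0.0228 54.599999999999994
0.0231 55.0
0.0247 50.6
0.021036833040286505 44.71916018572655
```

```bash
python3 mv.py .606 .231 .16 .82 .606 .231 .062 .82
```

```text
t 0.6 grasp pt [0.1274 0.535  0.2376] phi 1.337 F [ 0.1 -1.2  0.7] open mm 93.2 q [ 1.25  0.35  1.65 -0.    1.14 -0.08]
[0.606, 0.231, 0.16, 0.82] d [-53.6  -18.48   7.76] rot [-0.    0.    4.94] dist cm 57.2
[0.606, 0.231, 0.062, 0.82] d [-53.6  -18.48  17.56] rot [-0.    0.    4.94] dist cm 59.4
```

Request:
move_arm(
  deltas=[
    {"delta_pos": [-5,-1.7,0.5],"rot": [0,0,0.5],"fingers": -0.2},
    {"delta_pos": [-10.5,-3.6,1],"rot": [0,0,1],"fingers": -0.2},
    {"delta_pos": [-16,-5.5,2],"rot": [0,0,1.5],"fingers": -0.2},
    {"delta_pos": [-21.5,-7.4,3],"rot": [0,0,2],"fingers": -0.2},
    {"delta_pos": [-27,-9.3,4],"rot": [0,0,2.5],"fingers": -0.2},
    {"delta_pos": [-32.5,-11.2,5],"rot": [0,0,3],"fingers": -0.2},
    {"delta_pos": [-38,-13.1,6],"rot": [0,0,3.5],"fingers": -0.2},
    {"delta_pos": [-43.5,-15,7],"rot": [0,0,4],"fingers": -0.2},
  ],
  squeeze=40,
)

```text
clock: 1.6
ee_pos: [0.5174, 0.2871, 0.1734]
ee_rot: [0.321, 0.947, 0.0, 0.0]
ft_force: [0.1, 0.6, 1.2]
opening: 0.599
```

```bash
python3 mv.py .606 .231 .16 .82 .606 .231 .062 .82
```

```text
t 1.6 grasp pt [0.5174 0.2871 0.1674] phi 0.916 F [0.1 0.6 1.2] open mm 55.7 q [ 0.43  0.5   1.61  0.    1.03 -0.49]
[0.606, 0.231, 0.16, 0.82] d [-10.44   0.95   0.74] rot [0.   0.   0.92] dist cm 10.5
[0.606, 0.231, 0.062, 0.82] d [-10.44   0.94  10.54] rot [0.   0.   0.92] dist cm 14.9
```

Request:
move_arm(
  deltas=[
    {"delta_pos": [-5.2,0.5,0.7],"rot": [0,0,0.5],"fingers": -0.2},
    {"delta_pos": [-10.4,0.95,0.7],"rot": [0,0,0.9],"fingers": -0.2},
    {"delta_pos": [-10.4,0.95,0.7],"rot": [0,0,0.9],"fingers": -0.2},
    {"delta_pos": [-10.4,0.95,4],"rot": [0,0,0.9],"fingers": -0.2},
    {"delta_pos": [-10.4,0.95,7.5],"rot": [0,0,0.9],"fingers": -0.2},
    {"delta_pos": [-10.4,0.95,10.5],"rot": [0,0,0.9],"fingers": -0.2},
    {"delta_pos": [-10.4,0.95,10.5],"rot": [0,0,0.9],"fingers": -0.2},
  ],
)

```text
clock: 2.48
ee_pos: [0.6039, 0.2315, 0.0666]
ee_rot: [0.365, 0.931, -0.001, -0.002]
ft_force: [1.0, -0.3, 0.3]
opening: 0.6
```

```bash
python3 mv.py .606 .231 .062 .82
python3 - <<'E'
from station import *
import cv2
im=camera("side");cv2.imwrite("pics/s1.png",cv2.resize(im[60:240,120:360,::-1],(800,600)))
E
```

```text
t 2.48 grasp pt [0.6039 0.2315 0.0606] phi 0.823 F [ 1.  -0.3  0.3] open mm 55.8 q [ 0.29  0.73  1.5   0.    0.91 -0.53]
[0.606, 0.231, 0.062, 0.82] d [-0.19  0.1  -0.14] rot [-0.03 -0.02  0.03] dist cm 0.3
```

View pics/s1.png

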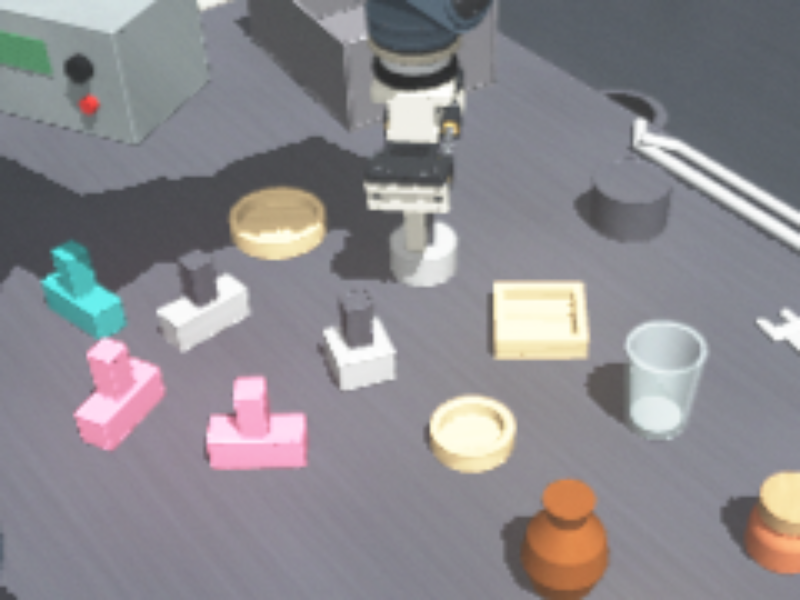

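Request:
move_arm(
  deltas=[
    {"delta_pos": [0,0,0],"rot": [0,0,0],"fingers": 0.2},
    {"delta_pos": [0,0,0],"rot": [0,0,0],"fingers": 0.5},
    {"delta_pos": [0,0,0],"rot": [0,0,0],"fingers": 0.8},
    {"delta_pos": [0,0,0],"rot": [0,0,0],"fingers": 1},
    {"delta_pos": [0,0,0],"rot": [0,0,0],"fingers": 1},
    {"delta_pos": [0,0,0],"rot": [0,0,0],"fingers": 1},
  ],
)

```text
clock: 3.28
ee_pos: [0.6049, 0.2317, 0.0688]
ee_rot: [0.365, 0.931, -0.0, -0.001]
ft_force: [-4.0, -1.4, 5.6]
opening: 0.263
```

```bash
python3 mv.py .606 .231 .13 .82 .5225 .370 .13 .82
```

```text
t 3.27 grasp pt [0.6049 0.2317 0.0628] phi 0.823 F [-4.  -1.4  5.6] open mm 24.4 q [ 0.29  0.73  1.5   0.    0.91 -0.53]
[0.606, 0.231, 0.13, 0.82] d [-0.12  0.01 -6.72] rot [-0.01 -0.01  0.03] dist cm 6.7
[0.5225, 0.37, 0.13, 0.82] d [15.46  4.52 -6.71] rot [-0.01 -0.01  0.03] dist cm 17.4
```

Request:
move_arm(
  deltas=[
    {"delta_pos": [0,0,-2],"rot": [0,0,0],"fingers": 1},
    {"delta_pos": [0,0,-4.5],"rot": [0,0,0],"fingers": 1},
    {"delta_pos": [2.5,0.7,-5],"rot": [0,0,0],"fingers": 1},
    {"delta_pos": [6.5,1.9,-5],"rot": [0,0,0],"fingers": 1},
    {"delta_pos": [10.5,3.1,-5],"rot": [0,0,0],"fingers": 1},
    {"delta_pos": [14,4.1,-5],"rot": [0,0,0],"fingers": 1},
    {"delta_pos": [15.5,4.5,-5],"rot": [0,0,0],"fingers": 1},
    {"delta_pos": [15.5,4.5,-5],"rot": [0,0,0],"fingers": 1},
  ],
)

```text
clock: 4.28
ee_pos: [0.5218, 0.3705, 0.1192]
ee_rot: [0.365, 0.931, -0.0, -0.0]
ft_force: [0.6, -1.1, -5.1]
opening: 0.259
```

```bash
python3 mv.py .5225 .370 .0695 .82
python3 - <<'E'
from station import *
import cv2
im=camera("side");cv2.imwrite("pics/s2.png",cv2.resize(im[60:240,120:360,::-1],(800,600)))
E
```

```text
t 4.28 grasp pt [0.5218 0.3705 0.1132] phi 0.824 F [ 0.6 -1.1 -5.1] open mm 24.1 q [ 0.54  0.65  1.5   0.    0.99 -0.28]
[0.5225, 0.37, 0.0695, 0.82] d [-0.08  0.01  4.37] rot [-0.01 -0.01  0.04] dist cm 4.4
```

View pics/s2.png

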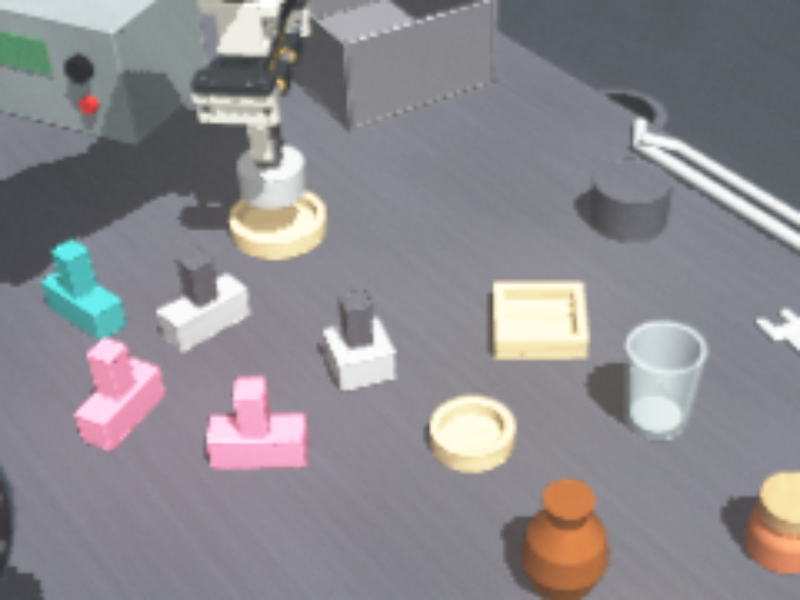

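Request:
move_arm(
  deltas=[
    {"delta_pos": [-0.1,0,2],"rot": [0,0,0],"fingers": 1},
    {"delta_pos": [-0.1,0,3.3],"rot": [0,0,0],"fingers": 1},
    {"delta_pos": [-0.1,0,4],"rot": [0,0,0],"fingers": 1},
    {"delta_pos": [-0.1,0,4.4],"rot": [0,0,0],"fingers": 1},
    {"delta_pos": [-0.1,0,4.4],"rot": [0,0,0],"fingers": 1},
  ],
)

```text
clock: 4.95
ee_pos: [0.5233, 0.3691, 0.0753]
ee_rot: [0.365, 0.931, -0.0, -0.0]
ft_force: [0.6, 0.0, -4.8]
opening: 0.264
```

Request:
move_arm(
  deltas=[
    {"delta_pos": [0,0,0.1],"rot": [0,0,0],"fingers": 1},
    {"delta_pos": [0,0,0.15],"rot": [0,0,0],"fingers": 1},
    {"delta_pos": [0,0,0.15],"rot": [0,0,0],"fingers": 1},
  ],
)

```text
clock: 5.32
ee_pos: [0.5234, 0.3693, 0.0747]
ee_rot: [0.365, 0.931, 0.0, -0.0]
ft_force: [-4.5, -1.8, 5.4]
opening: 0.261
```

Request:
move_arm(
  deltas=[
    {"delta_pos": [0,0,0],"rot": [0,0,0],"fingers": 0.3},
    {"delta_pos": [0,0,0],"rot": [0,0,0],"fingers": 0},
    {"delta_pos": [0,0,0],"rot": [0,0,0],"fingers": -0.2},
    {"delta_pos": [0,0,-2],"rot": [0,0,0],"fingers": -0.2},
    {"delta_pos": [0,0,-6],"rot": [0,0,0],"fingers": -0.2},
    {"delta_pos": [0,0,-10],"rot": [0,0,0],"fingers": -0.2},
    {"delta_pos": [0,0,-12],"rot": [0,0,0],"fingers": -0.2},
  ],
)

```text
clock: 6.2
ee_pos: [0.5241, 0.3697, 0.1988]
ee_rot: [0.365, 0.931, 0.002, 0.001]
ft_force: [0.5, -1.1, 0.6]
opening: 0.601
```

```bash
python3 mv.py .3884 .285 .17 1.6977 .3884 .285 .17 .127
python3 - <<'E'
from station import *
import cv2
im=camera("side");cv2.imwrite("pics/s3.png",cv2.resize(im[60:240,120:360,::-1],(800,600)))
E
```

```text
t 6.2 grasp pt [0.5241 0.3697 0.1928] phi 0.823 F [ 0.5 -1.1  0.6] open mm 55.9 q [ 0.54  0.56  1.45  0.    1.13 -0.28]
[0.3884, 0.285, 0.17, 1.6977] d [  4.19 -15.45   2.2 ] rot [ 0.03  0.03 -8.35] dist cm 16.2
[0.3884, 0.285, 0.17, 0.127] d [  4.19 -15.45   2.2 ] rot [ 0.04 -0.    6.65] dist cm 16.2
```

View pics/s3.png

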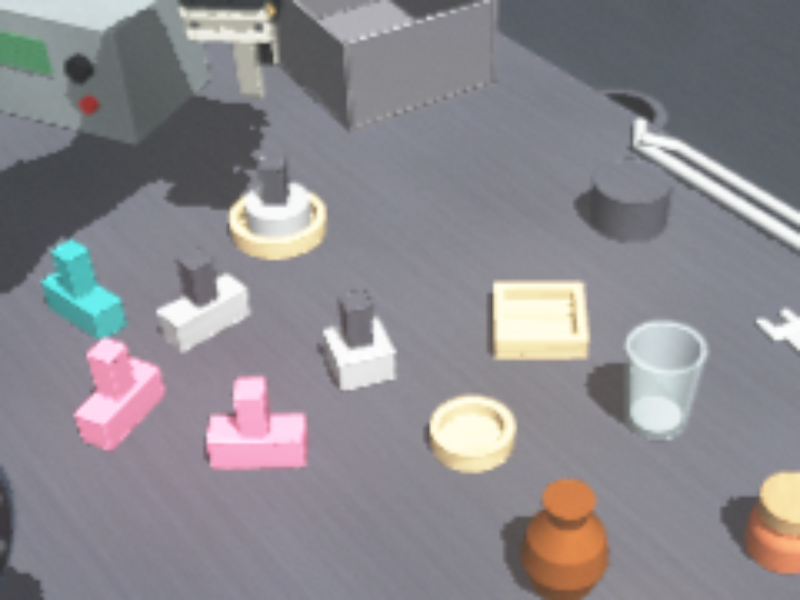

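```bash
python3 mv.py .47 .1455 .14 1.247 .47 .1455 .062 1.247
```

```text
t 6.25 grasp pt [0.5247 0.3701 0.1946] phi 0.823 F [-0.2  0.8  2.9] open mm 55.6 q [ 0.54  0.56  1.44  0.    1.13 -0.28]
[0.47, 0.1455, 0.14, 1.247] d [-11.25 -20.22   5.35] rot [ 0.06  0.03 -4.05] dist cm 23.8
[0.47, 0.1455, 0.062, 1.247] d [-11.24 -20.27  13.15] rot [ 0.06  0.03 -4.05] dist cm 26.7
```

Request:
move_arm(
  deltas=[
    {"delta_pos": [-2.5,-4.5,0],"rot": [0,0,-0.9],"fingers": -0.2},
    {"delta_pos": [-5,-9,0],"rot": [0,0,-1.8],"fingers": -0.2},
    {"delta_pos": [-7.5,-13.5,1],"rot": [0,0,-2.7],"fingers": -0.2},
    {"delta_pos": [-10,-18,3],"rot": [0,0,-3.6],"fingers": -0.2},
    {"delta_pos": [-11.2,-20.2,5],"rot": [0,0,-4.05],"fingers": -0.2},
    {"delta_pos": [-11.2,-20.2,5],"rot": [0,0,-4.05],"fingers": -0.2},
    {"delta_pos": [-11.2,-20.2,8],"rot": [0,0,-4.05],"fingers": -0.2},
    {"delta_pos": [-11.2,-20.2,10],"rot": [0,0,-4.05],"fingers": -0.2},
  ],
)

```text
clock: 7.25
ee_pos: [0.4707, 0.1472, 0.0996]
ee_rot: [0.161, 0.987, 0.003, 0.003]
ft_force: [-0.2, -0.8, -0.3]
opening: 0.603
```

```bash
python3 mv.py .47 .1455 .062 1.247
python3 - <<'E'
from station import *
import cv2
im=camera("side");cv2.imwrite("pics/s4.png",cv2.resize(im[60:240,120:360,::-1],(800,600)))
E
```

```text
t 7.25 grasp pt [0.4707 0.1472 0.0936] phi 1.247 F [-0.2 -0.8 -0.3] open mm 56.0 q [ 0.21  0.46  1.92  0.    0.76 -1.04]
[0.47, 0.1455, 0.062, 1.247] d [ 0.03 -0.2   3.16] rot [ 0.06  0.05 -0.  ] dist cm 3.2
```

View pics/s4.png

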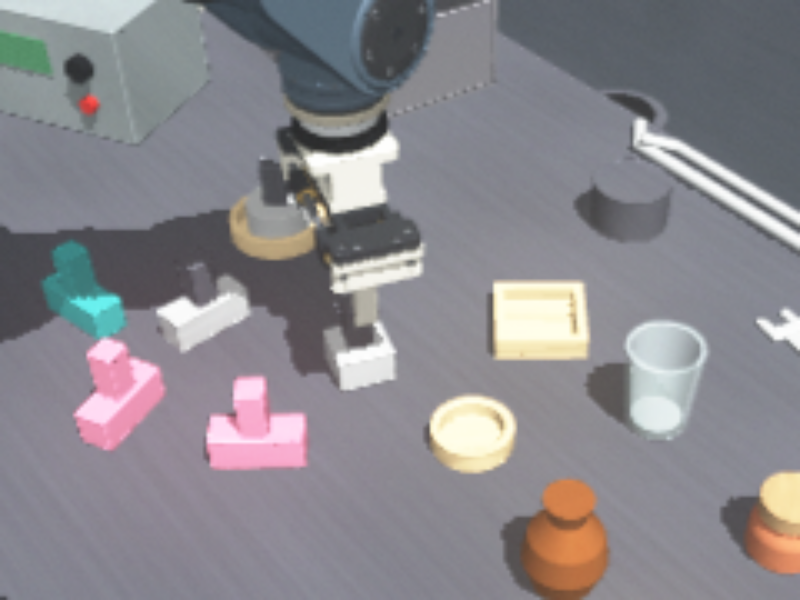

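Fingers straddle the square stamp's shank (362,310); finish descending and close.

Request:
move_arm(
  deltas=[
    {"delta_pos": [0,-0.1,2],"rot": [0.05,0.05,0],"fingers": -0.2},
    {"delta_pos": [0,-0.2,3.1],"rot": [0.05,0.05,0],"fingers": -0.2},
    {"delta_pos": [0,-0.2,3.1],"rot": [0.05,0.05,0],"fingers": 0.2},
    {"delta_pos": [0,-0.2,3.1],"rot": [0.05,0.05,0],"fingers": 0.5},
    {"delta_pos": [0,-0.2,3.1],"rot": [0.05,0.05,0],"fingers": 0.8},
    {"delta_pos": [0,-0.2,3.1],"rot": [0.05,0.05,0],"fingers": 1},
    {"delta_pos": [0,-0.2,3.1],"rot": [0.05,0.05,0],"fingers": 1},
    {"delta_pos": [0,-0.2,3.1],"rot": [0.05,0.05,0],"fingers": 1},
  ],
)

```text
clock: 8.3
ee_pos: [0.4693, 0.1451, 0.067]
ee_rot: [0.161, 0.987, -0.0, -0.001]
ft_force: [-1.2, -1.1, 6.5]
opening: 0.254
```

```bash
python3 mv.py .633 .085 .115 .933
```

```text
t 8.3 grasp pt [0.4693 0.1451 0.061 ] phi 1.247 F [-1.2 -1.1  6.5] open mm 23.7 q [ 0.2   0.52  1.93  0.    0.7  -1.04]
[0.633, 0.085, 0.115, 0.933] d [-17.42  -0.49  -5.43] rot [-0.01 -0.02  3.  ] dist cm 18.3
```

Request:
move_arm(
  deltas=[
    {"delta_pos": [0,0,-2],"rot": [0,0,0],"fingers": 1},
    {"delta_pos": [0,0,-5],"rot": [0,0,0],"fingers": 1},
    {"delta_pos": [-3,-0.1,-5.4],"rot": [0,0,0.6],"fingers": 1},
    {"delta_pos": [-7.5,-0.2,-5.4],"rot": [0,0,1.3],"fingers": 1},
    {"delta_pos": [-12,-0.3,-5.4],"rot": [0,0,2],"fingers": 1},
    {"delta_pos": [-16,-0.4,-5.4],"rot": [0,0,2.7],"fingers": 1},
    {"delta_pos": [-17.4,-0.5,-5.4],"rot": [0,0,3],"fingers": 1},
    {"delta_pos": [-17.4,-0.5,-5.4],"rot": [0,0,3],"fingers": 1},
  ],
)

```text
clock: 9.3
ee_pos: [0.6323, 0.0848, 0.1198]
ee_rot: [0.314, 0.95, -0.0, -0.002]
ft_force: [-0.6, 0.3, -4.0]
opening: 0.258
```

```bash
python3 mv.py .633 .085 .069 .933
python3 - <<'E'
from station import *
import cv2
im=camera("side");cv2.imwrite("pics/s5.png",cv2.resize(im[60:240,120:360,::-1],(800,600)))
E
```

```text
t 9.3 grasp pt [0.6323 0.0848 0.1138] phi 0.933 F [-0.6  0.3 -4. ] open mm 24.0 q [ 0.06  0.65  1.51  0.    0.99 -0.87]
[0.633, 0.085, 0.069, 0.933] d [-0.06  0.06  4.48] rot [-0.02 -0.03 -0.  ] dist cm 4.5
```

View pics/s5.png

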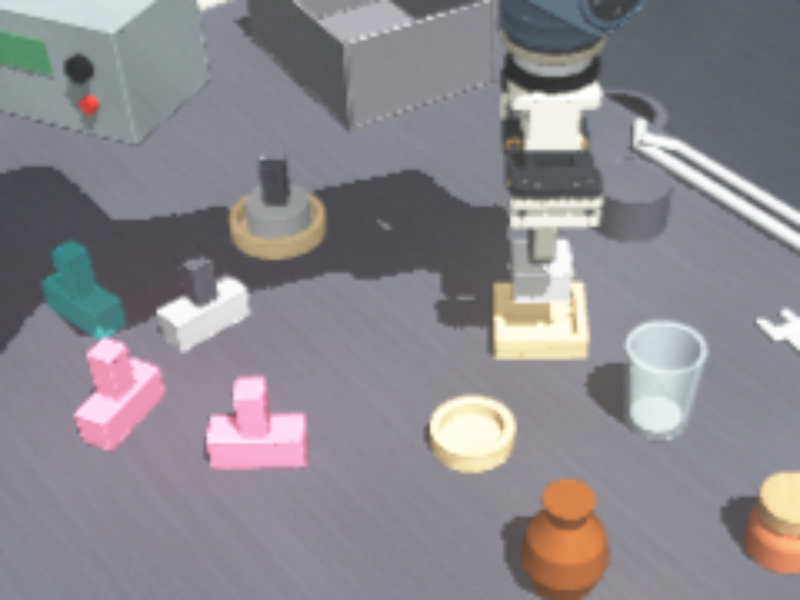

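The square stamp hangs squarely over its nest (540,290). Lower it.

Request:
move_arm(
  deltas=[
    {"delta_pos": [-0.1,0,2],"rot": [0,0,0],"fingers": 1},
    {"delta_pos": [-0.1,0,3.3],"rot": [0,0,0],"fingers": 1},
    {"delta_pos": [-0.1,0,4],"rot": [0,0,0],"fingers": 1},
    {"delta_pos": [-0.1,0,4.4],"rot": [0,0,0],"fingers": 1},
    {"delta_pos": [-0.1,0,4.5],"rot": [0,0,0],"fingers": 1},
    {"delta_pos": [-0.1,0,4.5],"rot": [0,0,0],"fingers": 1},
  ],
)

```text
clock: 10.1
ee_pos: [0.6325, 0.0846, 0.0753]
ee_rot: [0.313, 0.95, -0.0, -0.002]
ft_force: [0.7, -0.2, -4.2]
opening: 0.256
```

Request:
move_arm(
  deltas=[
    {"delta_pos": [0,0,0.1],"rot": [0,0,0],"fingers": 1},
    {"delta_pos": [0,0,0.2],"rot": [0,0,0],"fingers": 1},
    {"delta_pos": [0,0,0.2],"rot": [0,0,0],"fingers": 1},
  ],
)

```text
clock: 10.48
ee_pos: [0.6327, 0.0846, 0.075]
ee_rot: [0.313, 0.95, -0.0, -0.001]
ft_force: [-8.0, -1.7, 12.8]
opening: 0.258
```

Request:
move_arm(
  deltas=[
    {"delta_pos": [0,0,0],"rot": [0,0,0],"fingers": 0.3},
    {"delta_pos": [0,0,0],"rot": [0,0,0],"fingers": 0},
    {"delta_pos": [0,0,0],"rot": [0,0,0],"fingers": -0.2},
    {"delta_pos": [0,0,-2],"rot": [0,0,0],"fingers": -0.2},
    {"delta_pos": [0,0,-6],"rot": [0,0,0],"fingers": -0.2},
    {"delta_pos": [0,0,-10],"rot": [0,0,0],"fingers": -0.2},
    {"delta_pos": [0,0,-11],"rot": [0,0,0],"fingers": -0.2},
  ],
)

```text
clock: 11.35
ee_pos: [0.6342, 0.0846, 0.1889]
ee_rot: [0.313, 0.95, 0.001, 0.001]
ft_force: [-0.2, 0.1, -0.7]
opening: 0.602
```

```bash
python3 mv.py .3884 .285 .15 1.698 .3884 .285 .15 .127
python3 - <<'E'
from station import *
import cv2
im=camera("side");cv2.imwrite("pics/s6.png",cv2.resize(im[60:240,120:360,::-1],(800,600)))
E
```

```text
t 11.35 grasp pt [0.6342 0.0846 0.1829] phi 0.933 F [-0.2  0.1 -0.7] open mm 56.0 q [ 0.06  0.57  1.46  0.    1.11 -0.87]
[0.3884, 0.285, 0.15, 1.698] d [31.68  1.47  3.24] rot [ 0.01  0.02 -7.3 ] dist cm 31.9
[0.3884, 0.285, 0.15, 0.127] d [31.68  1.47  3.24] rot [0.02 0.01 7.7 ] dist cm 31.9
```

View pics/s6.png

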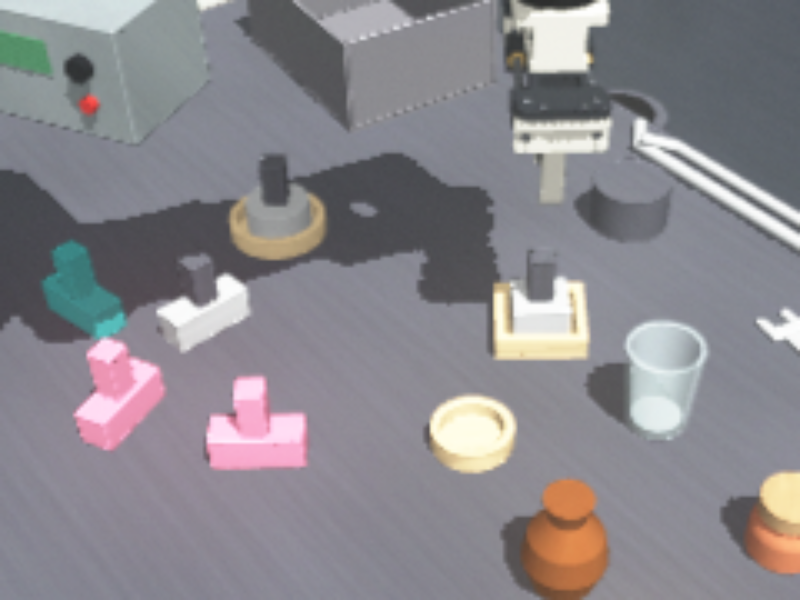

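Request:
move_arm(
  deltas=[
    {"delta_pos": [4.5,0.2,0],"rot": [0,0,1.1],"fingers": -0.2},
    {"delta_pos": [9,0.4,0],"rot": [0,0,2.2],"fingers": -0.2},
    {"delta_pos": [14,0.6,0],"rot": [0,0,3.4],"fingers": -0.2},
    {"delta_pos": [19,0.9,0.5],"rot": [0,0,4.6],"fingers": -0.2},
    {"delta_pos": [24,1.1,1],"rot": [0,0,5.8],"fingers": -0.2},
    {"delta_pos": [28.5,1.3,2],"rot": [0,0,7],"fingers": -0.2},
    {"delta_pos": [31.7,1.5,3.2],"rot": [0,0,7.7],"fingers": -0.2},
    {"delta_pos": [31.7,1.5,4],"rot": [0,0,7.7],"fingers": -0.2},
  ],
)

```text
clock: 12.4
ee_pos: [0.3864, 0.2859, 0.147]
ee_rot: [0.66, 0.751, -0.0, 0.0]
ft_force: [0.0, 0.0, 0.0]
opening: 0.596
```

```bash
python3 mv.py .3884 .285 .062 .127
```

```text
t 12.4 grasp pt [0.3864 0.2859 0.141 ] phi 0.129 F [0. 0. 0.] open mm 55.5 q [ 0.54  0.36  1.92 -0.    0.86  0.41]
[0.3884, 0.285, 0.062, 0.127] d [-0.11  0.19  7.9 ] rot [-0.    0.    0.02] dist cm 7.9
```

Request:
move_arm(
  deltas=[
    {"delta_pos": [-0.1,0.2,0.5],"rot": [0,0,0],"fingers": -0.2},
    {"delta_pos": [-0.1,0.2,3.5],"rot": [0,0,0],"fingers": -0.2},
    {"delta_pos": [-0.1,0.2,6.5],"rot": [0,0,0],"fingers": -0.2},
    {"delta_pos": [-0.1,0.2,7.9],"rot": [0,0,0],"fingers": -0.2},
    {"delta_pos": [-0.1,0.2,7.9],"rot": [0,0,0],"fingers": -0.2},
  ],
)

```text
clock: 13.02
ee_pos: [0.3887, 0.2846, 0.0675]
ee_rot: [0.66, 0.751, -0.001, -0.0]
ft_force: [-0.6, 0.2, 0.8]
opening: 0.603
```

```bash
python3 mv.py .3884 .285 .062 .127
python3 - <<'E'
from station import *
import cv2
im=camera("side");cv2.imwrite("pics/s7.png",cv2.resize(im[60:240,120:360,::-1],(800,600)))
E
```

```text
t 13.03 grasp pt [0.3887 0.2846 0.0615] phi 0.129 F [-0.6  0.2  0.8] open mm 56.1 q [ 0.54  0.5   1.95 -0.    0.68  0.41]
[0.3884, 0.285, 0.062, 0.127] d [ 0.04 -0.02 -0.05] rot [-0.01  0.01  0.02] dist cm 0.1
```

View pics/s7.png

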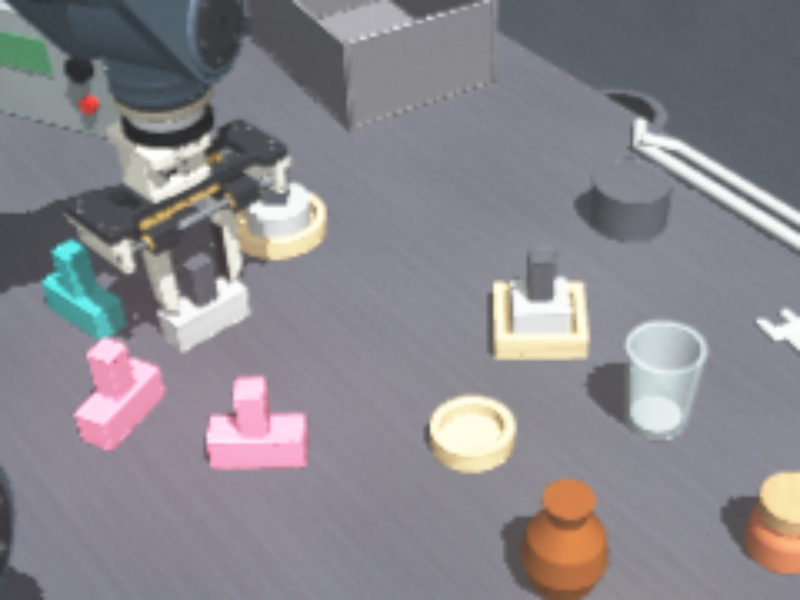

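Request:
move_arm(
  deltas=[
    {"delta_pos": [0,0,0],"rot": [0,0,0],"fingers": 0.2},
    {"delta_pos": [0,0,0],"rot": [0,0,0],"fingers": 0.5},
    {"delta_pos": [0,0,0],"rot": [0,0,0],"fingers": 0.8},
    {"delta_pos": [0,0,0],"rot": [0,0,0],"fingers": 1},
    {"delta_pos": [0,0,0],"rot": [0,0,0],"fingers": 1},
    {"delta_pos": [0,0,0],"rot": [0,0,0],"fingers": 1},
  ],
)

```text
clock: 13.82
ee_pos: [0.3889, 0.2849, 0.0684]
ee_rot: [0.66, 0.751, -0.0, 0.0]
ft_force: [-1.6, -0.2, 5.5]
opening: 0.258
```

```bash
python3 mv.py .4008 -.279 .19 .904 .388 .285 .19 .13
```

```text
t 13.82 grasp pt [0.3889 0.2849 0.0624] phi 0.129 F [-1.6 -0.2  5.5] open mm 24.0 q [ 0.54  0.5   1.95 -0.    0.69  0.41]
[0.4008, -0.279, 0.19, 0.904] d [-56.08  -6.09 -12.72] rot [-0.01  0.   -7.4 ] dist cm 57.8
[0.388, 0.285, 0.19, 0.13] d [ 1.000e-02 -9.000e-02 -1.276e+01] rot [-0.    0.   -0.01] dist cm 12.8
```

Request:
move_arm(
  deltas=[
    {"delta_pos": [0,0,-2],"rot": [0,0,0],"fingers": 1},
    {"delta_pos": [0,0,-6],"rot": [0,0,0],"fingers": 1},
    {"delta_pos": [0,0,-10],"rot": [0,0,0],"fingers": 1},
    {"delta_pos": [-2,-0.2,-12.5],"rot": [0,0,-0.2],"fingers": 1},
    {"delta_pos": [-6,-0.6,-12.7],"rot": [0,0,-0.7],"fingers": 1},
    {"delta_pos": [-11,-1.1,-12.7],"rot": [0,0,-1.4],"fingers": 1},
    {"delta_pos": [-16,-1.7,-12.7],"rot": [0,0,-2.1],"fingers": 1},
    {"delta_pos": [-21,-2.2,-12.7],"rot": [0,0,-2.8],"fingers": 1},
  ],
)

```text
clock: 14.82
ee_pos: [0.3937, 0.0725, 0.1954]
ee_rot: [0.542, 0.84, -0.0, -0.0]
ft_force: [0.7, 0.2, -3.8]
opening: 0.256
```

```bash
python3 mv.py .4008 -.279 .19 .904
```

```text
t 14.82 grasp pt [0.3937 0.0725 0.1894] phi 0.425 F [ 0.7  0.2 -3.8] open mm 23.8 q [ 0.07  0.14  2.06 -0.    0.93 -0.36]
[0.4008, -0.279, 0.19, 0.904] d [-32.31 -13.86  -0.04] rot [-0.01  0.   -4.57] dist cm 35.2
```

Request:
move_arm(
  deltas=[
    {"delta_pos": [-4.5,-1.9,0],"rot": [0,0,-0.7],"fingers": 1},
    {"delta_pos": [-9,-3.9,0],"rot": [0,0,-1.3],"fingers": 1},
    {"delta_pos": [-14,-6,0],"rot": [0,0,-2],"fingers": 1},
    {"delta_pos": [-19,-8.1,0],"rot": [0,0,-2.7],"fingers": 1},
    {"delta_pos": [-24,-10.3,0],"rot": [0,0,-3.4],"fingers": 1},
    {"delta_pos": [-28.5,-12.2,0],"rot": [0,0,-4],"fingers": 1},
    {"delta_pos": [-32.3,-13.9,0],"rot": [0,0,-4.6],"fingers": 1},
    {"delta_pos": [-32.3,-13.9,0],"rot": [0,0,-4.6],"fingers": 1},
  ],
)

```text
clock: 15.82
ee_pos: [0.4, -0.2812, 0.1951]
ee_rot: [0.327, 0.945, -0.0, -0.0]
ft_force: [-0.9, -0.0, -3.3]
opening: 0.252
```

```bash
python3 mv.py .4008 -.279 .115 .904
```

```text
t 15.82 grasp pt [ 0.4    -0.2812  0.1891] phi 0.905 F [-0.9 -0.  -3.3] open mm 23.5 q [-0.71  0.3   1.86 -0.    0.98 -1.61]
[0.4008, -0.279, 0.115, 0.904] d [0.07 0.23 7.41] rot [-0.01 -0.    0.01] dist cm 7.4
```

Request:
move_arm(
  deltas=[
    {"delta_pos": [0,0.2,2],"rot": [0,0,0],"fingers": 1},
    {"delta_pos": [0,0.2,5],"rot": [0,0,0],"fingers": 1},
    {"delta_pos": [0,0.2,7.5],"rot": [0,0,0],"fingers": 1},
    {"delta_pos": [0,0.2,8.5],"rot": [0,0,0],"fingers": 1},
    {"delta_pos": [0,0.2,8.5],"rot": [0,0,0],"fingers": 1},
  ],
)

```text
clock: 16.45
ee_pos: [0.4011, -0.2791, 0.1099]
ee_rot: [0.327, 0.945, -0.0, -0.001]
ft_force: [-0.4, -0.4, -3.2]
opening: 0.257
```

```bash
python3 mv.py .4008 -.279 .071 .904
python3 - <<'E'
from station import *
import cv2
im=camera("side");cv2.imwrite("pics/s8.png",cv2.resize(im[160:340,220:460,::-1],(800,600)))
E
```

```text
t 16.45 grasp pt [ 0.4011 -0.2791  0.1039] phi 0.905 F [-0.4 -0.4 -3.2] open mm 23.9 q [-0.7   0.44  1.92 -0.    0.79 -1.61]
[0.4008, -0.279, 0.071, 0.904] d [ 0.03 -0.    3.29] rot [-0.01 -0.01  0.01] dist cm 3.3
```

View pics/s8.png

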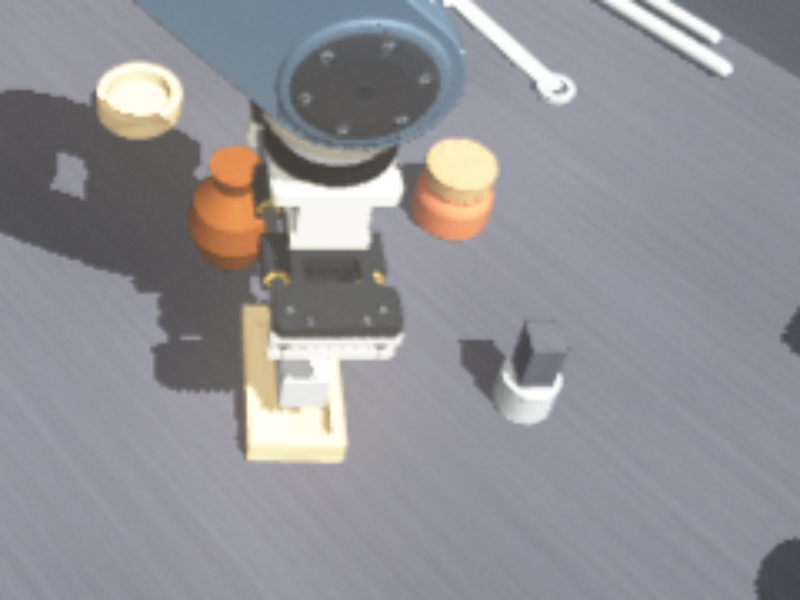

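Request:
move_arm(
  deltas=[
    {"delta_pos": [0,0,1.5],"rot": [0,0,0],"fingers": 1},
    {"delta_pos": [0,0,2.6],"rot": [0,0,0],"fingers": 1},
    {"delta_pos": [0,0,3.1],"rot": [0,0,0],"fingers": 1},
    {"delta_pos": [0,0,3.3],"rot": [0,0,0],"fingers": 1},
    {"delta_pos": [0,0,3.4],"rot": [0,0,0],"fingers": 1},
    {"delta_pos": [0,0,3.4],"rot": [0,0,0],"fingers": 1},
  ],
)

```text
clock: 17.25
ee_pos: [0.4015, -0.2796, 0.0767]
ee_rot: [0.327, 0.945, -0.001, -0.0]
ft_force: [-0.6, 1.1, -3.6]
opening: 0.253
```

Request:
move_arm(
  deltas=[
    {"delta_pos": [0,0,0.1],"rot": [0,0,0],"fingers": 1},
    {"delta_pos": [0,0,0.2],"rot": [0,0,0],"fingers": 1},
    {"delta_pos": [0,0,0.2],"rot": [0,0,0],"fingers": 1},
  ],
)

```text
clock: 17.62
ee_pos: [0.4016, -0.2798, 0.0764]
ee_rot: [0.327, 0.945, -0.001, 0.0]
ft_force: [-6.6, 4.6, 23.4]
opening: 0.257
```

Request:
move_arm(
  deltas=[
    {"delta_pos": [0,0,-0.1],"rot": [0,0,0],"fingers": 0.3},
    {"delta_pos": [0,0,-0.1],"rot": [0,0,0],"fingers": 0},
    {"delta_pos": [0,0,-0.1],"rot": [0,0,0],"fingers": -0.2},
    {"delta_pos": [0,0,-2],"rot": [0,0,0],"fingers": -0.2},
    {"delta_pos": [0,0,-6],"rot": [0,0,0],"fingers": -0.2},
    {"delta_pos": [0,0,-10],"rot": [0,0,0],"fingers": -0.2},
    {"delta_pos": [0,0,-11],"rot": [0,0,0],"fingers": -0.2},
  ],
)

```text
clock: 18.5
ee_pos: [0.4023, -0.2802, 0.1883]
ee_rot: [0.327, 0.945, -0.001, 0.002]
ft_force: [0.2, -0.0, -1.3]
opening: 0.6
```

```bash
python3 mv.py .523 -.388 .14 .91 .523 -.388 .14 -.66
python3 - <<'E'
from station import *
import cv2
im=camera("side");cv2.imwrite("pics/s9.png",cv2.resize(im[160:340,220:460,::-1],(800,600)))
E
```

```text
t 18.5 grasp pt [ 0.4023 -0.2802  0.1823] phi 0.905 F [ 0.2 -0.  -1.3] open mm 55.8 q [-0.7   0.31  1.86 -0.    0.96 -1.61]
[0.523, -0.388, 0.14, 0.91] d [-16.13  -1.02   4.31] rot [-0.01  0.04 -0.05] dist cm 16.7
[0.523, -0.388, 0.14, -0.66] d [-16.13  -1.02   4.31] rot [ 0.02  0.04 14.94] dist cm 16.7
```

View pics/s9.png

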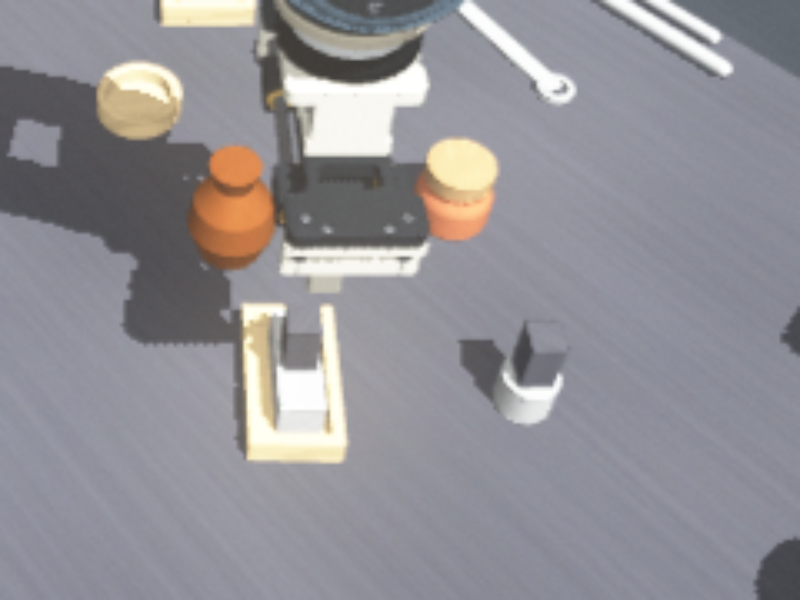

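Request:
move_arm(
  deltas=[
    {"delta_pos": [-5,-0.3,0],"rot": [0,0,0],"fingers": -0.2},
    {"delta_pos": [-10,-0.6,1],"rot": [0,0,0],"fingers": -0.2},
    {"delta_pos": [-15,-0.9,3],"rot": [0,0,0],"fingers": -0.2},
    {"delta_pos": [-16.1,-1,4.3],"rot": [0,0,0],"fingers": -0.2},
    {"delta_pos": [-16.1,-1,5],"rot": [0,0,0],"fingers": -0.2},
    {"delta_pos": [-16.1,-1,8],"rot": [0,0,0],"fingers": -0.2},
    {"delta_pos": [-16.1,-1,8],"rot": [0,0,0],"fingers": -0.2},
  ],
)

```text
clock: 19.42
ee_pos: [0.5212, -0.3861, 0.1071]
ee_rot: [0.327, 0.945, -0.0, -0.0]
ft_force: [-1.1, -0.7, -0.1]
opening: 0.599
```

```bash
python3 mv.py .523 -.388 .062 .91
python3 - <<'E'
from station import *
import cv2
im=camera("side");cv2.imwrite("pics/s10.png",cv2.resize(im[160:340,220:460,::-1],(800,600)))
E
```

```text
t 19.43 grasp pt [ 0.5212 -0.3861  0.1011] phi 0.905 F [-1.1 -0.7 -0.1] open mm 55.7 q [-0.71  0.68  1.48 -0.    0.98 -1.61]
[0.523, -0.388, 0.062, 0.91] d [-0.26 -0.03  3.91] rot [-0.01 -0.01 -0.05] dist cm 3.9
```

View pics/s10.png

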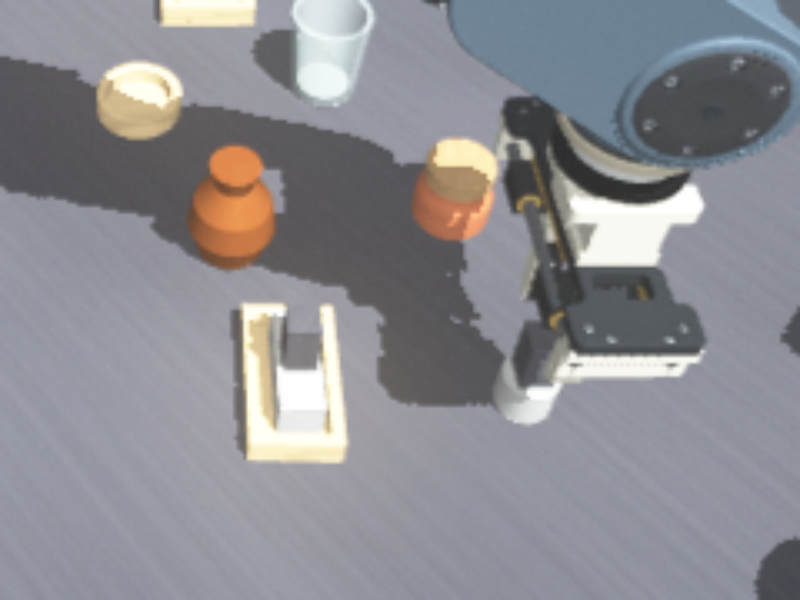

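Run:
```python
from fit import *
print(proj([[.5236,-.387,0],[.5236,-.387,.034],[.5236,-.387,.08]],"side"),proj([[.5236,-.387,0],[.5236,-.387,.034],[.5236,-.387,.08]],"top"))
im=cv2.imread("pics/side0.png");im=cv2.resize(im[240:320,330:430],(800,640),interpolation=cv2.INTER_CUBIC)
imt=cv2.imread("pics/top0.png");imt=cv2.resize(imt[125:205,342:442],(800,640),interpolation=cv2.INTER_CUBIC)
for n,I,o in(("side",im,(330,240)),("top",imt,(342,125))):
  for q,c in(((.5236,-.387,.91),(0,0,255)),((.521,-.367,.91),(0,255,0))):
    for P in(prism(OUT["stamp_small_round"],*q,0,.034),prism(rect(.024,.024),*q,.034,.08)):
        h=cv2.convexHull(((proj(P,n)-o+.5)*8-.5).astype(np.float32)).astype(np.int32);cv2.polylines(I,[h],True,c,1)
cv2.imwrite("pics/srov.png",np.hstack([cv2.resize(im,(400,320)),cv2.resize(imt,(400,320))]))
```

```text
[[376.4182566  279.01685917]
 [379.66339554 271.00722857]
 [384.35469876 259.42818483]] [[388.96641285 166.60023216]
 [392.57964921 165.05397802]
 [397.80035286 162.81982176]]
```

View pics/srov.png

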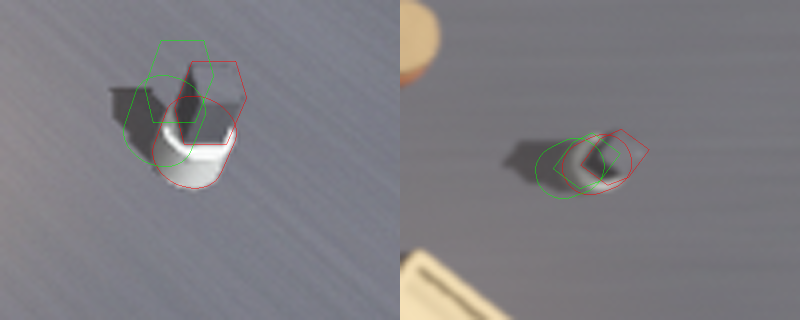

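```bash
python3 - <<'E'
from fit import *
for s in(1,-1):
  for w in (.028,.045):
    print(s,w,(proj([[.5212+s*.617*w,-.3861+s*.786*w,.082],[.5212+s*.617*w,-.3861+s*.786*w,.12]],"side")-[220,160])/.3)
E
python3 - <<'E'
import sys;sys.path.insert(0,'.')
from station import *
import cv2
im=camera("top");cv2.imwrite("pics/t10.png",cv2.resize(im[105:225,330:490,::-1],(800,600)))
E
```

```text
1 0.028 [[535.48833127 295.70572043]
 [548.65904497 261.01820814]]
1 0.045 [[529.8651293  275.26072496]
 [542.66353431 240.41024708]]
-1 0.028 [[555.19363009 367.35079862]
 [569.71258776 333.38411909]]
-1 0.045 [[561.56300489 390.50875019]
 [576.53229281 356.82502749]]
```

View pics/t10.png

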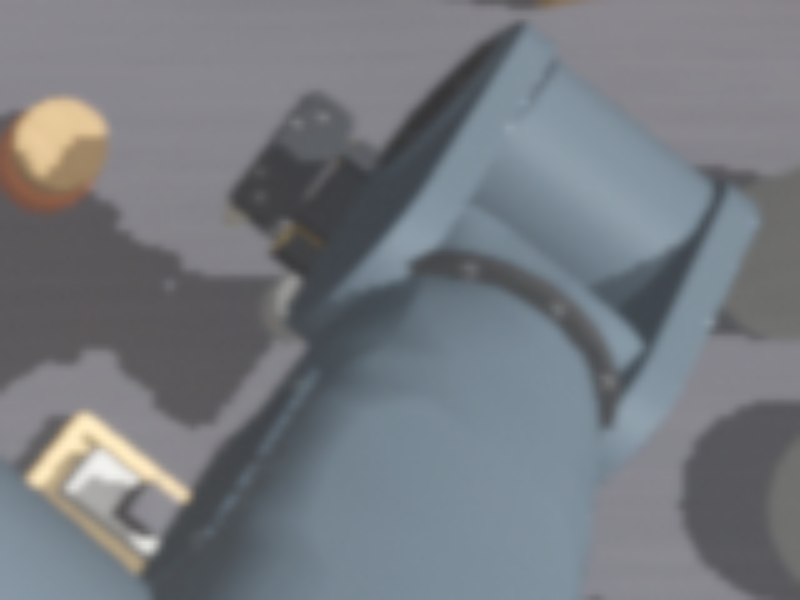

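Run:
```python
from fit import *
from station import camera
I=camera("side");cv2.imwrite("pics/s11raw.png",I[:,:,::-1])
im=cv2.resize(I[230:300,350:440,::-1],(800,622),interpolation=cv2.INTER_CUBIC)
f=800/90
from station import arm
o=arm.observe();g=o["ee_pos"];print(g)
u=np.array([.617,.786,0]);v=np.array([-.786,.617,0])
for s in(1,-1):
    P=[g+s*u*w+v*x+[0,0,-.025+h] for w in(.028,.045) for x in(-.0075,.0075) for h in(0,.04)]
    h=cv2.convexHull(((proj(P,"side")-[350,230]+.5)*f).astype(np.float32)).astype(np.int32);cv2.polylines(im,[h],True,(0,255,0),1)
q=(.5236,-.387,.91)
for P in(prism(OUT["stamp_small_round"],*q,0,.034),prism(rect(.024,.024),*q,.034,.08)):
    h=cv2.convexHull(((proj(P,"side")-[350,230]+.5)*f).astype(np.float32)).astype(np.int32);cv2.polylines(im,[h],True,(0,0,255),1)
cv2.imwrite("pics/s11.png",im[:600])
```

```text
[ 0.52288194 -0.38762511  0.11012361]
```

View pics/s11.png

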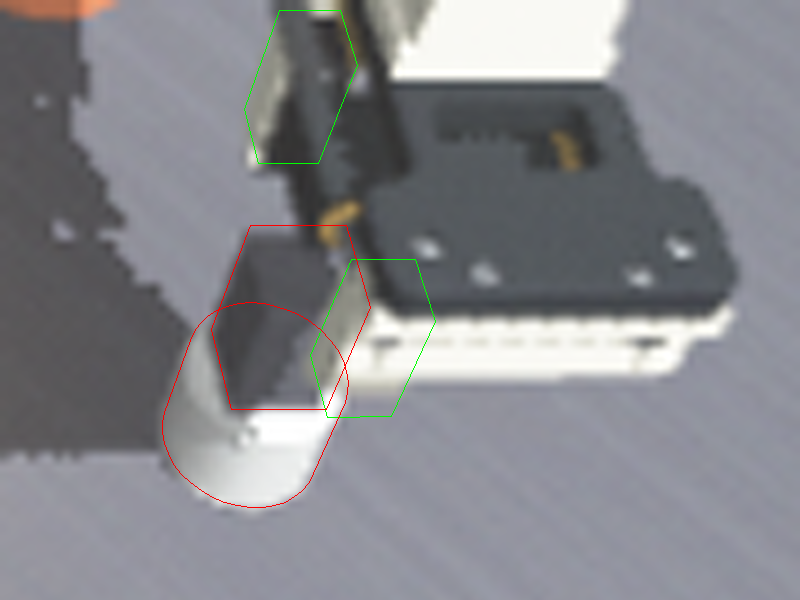

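```bash
python3 mv.py .5236 -.388 .062 .91
```

```text
t 19.57 grasp pt [ 0.5229 -0.3876  0.1041] phi 0.905 F [-0.3  0.   0.4] open mm 55.9 q [-0.71  0.68  1.48 -0.    0.98 -1.61]
[0.5236, -0.388, 0.062, 0.91] d [-0.06  0.02  4.21] rot [-0.01  0.05 -0.05] dist cm 4.2
```

Request:
move_arm(
  deltas=[
    {"delta_pos": [-0.1,0,1.5],"rot": [0,0,0],"fingers": -0.2},
    {"delta_pos": [-0.1,0,3],"rot": [0,0,0],"fingers": -0.2},
    {"delta_pos": [-0.1,0,4.2],"rot": [0,0,0],"fingers": -0.2},
    {"delta_pos": [-0.1,0,4.2],"rot": [0,0,0],"fingers": -0.2},
  ],
)

```text
clock: 20.08
ee_pos: [0.5233, -0.388, 0.0667]
ee_rot: [0.327, 0.945, -0.001, 0.001]
ft_force: [0.1, 0.5, -0.1]
opening: 0.599
```

Request:
move_arm(
  deltas=[
    {"delta_pos": [0,0,0],"rot": [0,0,0],"fingers": 0.2},
    {"delta_pos": [0,0,0],"rot": [0,0,0],"fingers": 0.5},
    {"delta_pos": [0,0,0],"rot": [0,0,0],"fingers": 0.8},
    {"delta_pos": [0,0,0],"rot": [0,0,0],"fingers": 1},
    {"delta_pos": [0,0,0],"rot": [0,0,0],"fingers": 1},
    {"delta_pos": [0,0,0],"rot": [0,0,0],"fingers": 1},
  ],
)

```text
clock: 20.82
ee_pos: [0.5234, -0.388, 0.0669]
ee_rot: [0.327, 0.945, -0.001, 0.001]
ft_force: [-0.2, 0.5, 1.7]
opening: 0.254
```

```bash
python3 mv.py .4888 .005 .19 .905 .49 .005 .19 .4
python3 - <<'E'
from station import *
import cv2
im=camera("side");cv2.imwrite("pics/s12.png",cv2.resize(im[160:340,220:460,::-1],(800,600)))
E
```

```text
t 20.82 grasp pt [ 0.5234 -0.388   0.0609] phi 0.905 F [-0.2  0.5  1.7] open mm 23.6 q [-0.71  0.74  1.49 -0.    0.91 -1.61]
[0.4888, 0.005, 0.19, 0.905] d [ 26.95  28.76 -13.03] rot [-0.01  0.03  0.  ] dist cm 41.5
[0.49, 0.005, 0.19, 0.4] d [ 26.86  28.83 -13.03] rot [-0.    0.03  4.82] dist cm 41.5
```

View pics/s12.png

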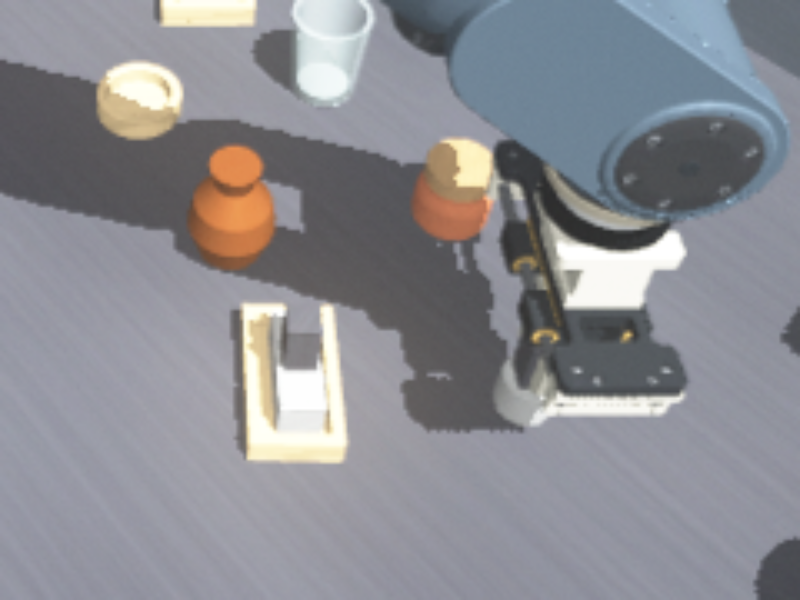

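Request:
move_arm(
  deltas=[
    {"delta_pos": [0,0,-2],"rot": [0,0,0],"fingers": 1},
    {"delta_pos": [0,0,-6],"rot": [0,0,0],"fingers": 1},
    {"delta_pos": [0,0,-10],"rot": [0,0,0],"fingers": 1},
    {"delta_pos": [1.5,1.6,-13],"rot": [0,0,0],"fingers": 1},
    {"delta_pos": [4.5,4.8,-13],"rot": [0,0,0],"fingers": 1},
    {"delta_pos": [7.8,8.3,-13],"rot": [0,0,0],"fingers": 1},
    {"delta_pos": [11.1,11.8,-13],"rot": [0,0,0],"fingers": 1},
    {"delta_pos": [14.4,15.4,-13],"rot": [0,0,0],"fingers": 1},
  ],
)

```text
clock: 21.88
ee_pos: [0.5046, -0.1762, 0.1973]
ee_rot: [0.327, 0.945, -0.001, 0.002]
ft_force: [0.1, 0.5, -1.8]
opening: 0.256
```

```bash
python3 mv.py .4888 .005 .19 .905
```

```text
t 21.88 grasp pt [ 0.5046 -0.1762  0.1913] phi 0.905 F [ 0.1  0.5 -1.8] open mm 23.8 q [-0.42  0.38  1.74 -0.    1.02 -1.33]
[0.4888, 0.005, 0.19, 0.905] d [12.44 13.27  0.07] rot [-0.01  0.04 -0.  ] dist cm 18.2
```

Request:
move_arm(
  deltas=[
    {"delta_pos": [3.3,3.5,0],"rot": [0,0,0],"fingers": 1},
    {"delta_pos": [6.6,7,0],"rot": [0,0,0],"fingers": 1},
    {"delta_pos": [9.5,10.1,0],"rot": [0,0,0],"fingers": 1},
    {"delta_pos": [12.4,13.2,0],"rot": [0,0,0],"fingers": 1},
    {"delta_pos": [12.4,13.3,1],"rot": [0,0,0],"fingers": 1},
    {"delta_pos": [12.4,13.3,4],"rot": [0,0,0],"fingers": 1},
    {"delta_pos": [12.4,13.3,7],"rot": [0,0,0],"fingers": 1},
    {"delta_pos": [12.4,13.3,8],"rot": [0,0,0],"fingers": 1},
  ],
)

```text
clock: 22.88
ee_pos: [0.4889, 0.0042, 0.1158]
ee_rot: [0.327, 0.945, -0.001, 0.001]
ft_force: [-0.3, 1.2, -1.9]
opening: 0.258
```

```bash
python3 mv.py .4888 .005 .0675 .905
python3 - <<'E'
from station import *
import cv2
im=camera("side");cv2.imwrite("pics/s13.png",cv2.resize(im[60:240,120:360,::-1],(800,600)))
E
```

```text
t 22.88 grasp pt [0.4889 0.0042 0.1098] phi 0.904 F [-0.3  1.2 -1.9] open mm 24.0 q [-0.09  0.43  1.92 -0.    0.8  -0.99]
[0.4888, 0.005, 0.0675, 0.905] d [0.07 0.07 4.23] rot [-0.02  0.02 -0.01] dist cm 4.2
```

View pics/s13.png

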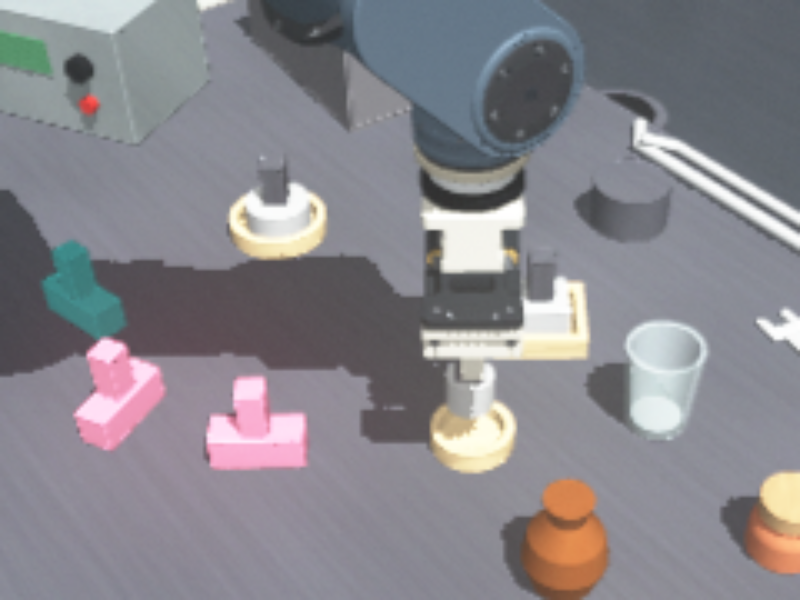

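The small round stamp hangs over its nest (470,395 above 472,430). Lower.

Request:
move_arm(
  deltas=[
    {"delta_pos": [0.05,0.05,2],"rot": [0,0,0],"fingers": 1},
    {"delta_pos": [0.05,0.05,3.2],"rot": [0,0,0],"fingers": 1},
    {"delta_pos": [0.05,0.05,3.9],"rot": [0,0,0],"fingers": 1},
    {"delta_pos": [0.05,0.05,4.2],"rot": [0,0,0],"fingers": 1},
    {"delta_pos": [0.05,0.05,4.3],"rot": [0,0,0],"fingers": 1},
    {"delta_pos": [0.05,0.05,4.3],"rot": [0,0,0],"fingers": 1},
  ],
)

```text
clock: 23.68
ee_pos: [0.489, 0.0048, 0.0728]
ee_rot: [0.327, 0.945, -0.001, 0.001]
ft_force: [-0.2, 0.1, -0.3]
opening: 0.255
```

Request:
move_arm(
  deltas=[
    {"delta_pos": [0,0,0.1],"rot": [0,0,0],"fingers": 1},
    {"delta_pos": [0,0,0.1],"rot": [0,0,0],"fingers": 1},
  ],
)

```text
clock: 23.92
ee_pos: [0.4891, 0.0047, 0.0728]
ee_rot: [0.327, 0.945, -0.001, 0.001]
ft_force: [-5.6, -0.4, 12.4]
opening: 0.257
```

Request:
move_arm(
  deltas=[
    {"delta_pos": [0,0,0],"rot": [0,0,0],"fingers": 0.3},
    {"delta_pos": [0,0,0],"rot": [0,0,0],"fingers": 0},
    {"delta_pos": [0,0,0],"rot": [0,0,0],"fingers": -0.2},
    {"delta_pos": [0,0,-2],"rot": [0,0,0],"fingers": -0.2},
    {"delta_pos": [0,0,-6],"rot": [0,0,0],"fingers": -0.2},
    {"delta_pos": [0,0,-11],"rot": [0,0,0],"fingers": -0.2},
    {"delta_pos": [0,0,-16],"rot": [0,0,0],"fingers": -0.2},
    {"delta_pos": [0,0,-18],"rot": [0,0,0],"fingers": -0.2},
  ],
)

```text
clock: 24.92
ee_pos: [0.4896, 0.0053, 0.2556]
ee_rot: [0.327, 0.945, -0.001, 0.003]
ft_force: [-0.3, 0.8, -0.3]
opening: 0.602
```

```bash
python3 mv.py .35 .42 .25 .905 .13 .52 .25 .905
```

```text
t 24.93 grasp pt [0.4896 0.0053 0.2496] phi 0.905 F [-0.3  0.8 -0.3] open mm 56.0 q [-0.08  0.22  1.79 -0.    1.12 -0.99]
[0.35, 0.42, 0.25, 0.905] d [36.61 23.97 -0.26] rot [ 0.    0.06 -0.  ] dist cm 43.8
[0.13, 0.52, 0.25, 0.905] d [60.08 18.23 -0.41] rot [ 0.    0.06 -0.  ] dist cm 62.8
```

Request:
move_arm(
  deltas=[
    {"delta_pos": [4.5,3,0],"rot": [0,0,0],"fingers": -0.2},
    {"delta_pos": [9,6,0],"rot": [0,0,0],"fingers": -0.2},
    {"delta_pos": [13.5,9,0],"rot": [0,0,0],"fingers": -0.2},
    {"delta_pos": [18,12,0],"rot": [0,0,0],"fingers": -0.2},
    {"delta_pos": [22.5,15,0],"rot": [0,0,0],"fingers": -0.2},
    {"delta_pos": [27,18,0],"rot": [0,0,0],"fingers": -0.2},
    {"delta_pos": [32,21,0],"rot": [0,0,0],"fingers": -0.2},
    {"delta_pos": [36.5,24,0],"rot": [0,0,0],"fingers": -0.2},
  ],
)

```text
clock: 25.92
ee_pos: [0.35, 0.4213, 0.2533]
ee_rot: [0.327, 0.945, -0.001, 0.003]
ft_force: [1.6, 1.5, -0.2]
opening: 0.601
```

```bash
python3 mv.py .13 .52 .25 .905
```

```text
t 25.93 grasp pt [0.35   0.4213 0.2473] phi 0.905 F [ 1.6  1.5 -0.2] open mm 55.9 q [ 0.8   0.34  1.65 -0.01  1.16 -0.11]
[0.13, 0.52, 0.25, 0.905] d [23.39 -5.83 -0.42] rot [ 0.    0.06 -0.  ] dist cm 24.1
```

Request:
move_arm(
  deltas=[
    {"delta_pos": [4.5,-1.1,0],"rot": [0,0,0],"fingers": -0.2},
    {"delta_pos": [9,-2.2,0],"rot": [0,0,0],"fingers": -0.2},
    {"delta_pos": [13.5,-3.3,0],"rot": [0,0,0],"fingers": -0.2},
    {"delta_pos": [18,-4.4,0],"rot": [0,0,0],"fingers": -0.2},
    {"delta_pos": [22,-5.5,0],"rot": [0,0,0],"fingers": -0.2},
    {"delta_pos": [23,-5.8,0],"rot": [0,0,0],"fingers": -0.2},
    {"delta_pos": [23,-5.8,0],"rot": [0,0,0],"fingers": -0.2},
  ],
)

```text
clock: 26.8
ee_pos: [0.1333, 0.5177, 0.2517]
ee_rot: [0.326, 0.945, -0.001, 0.003]
ft_force: [0.1, -0.5, 0.4]
opening: 0.599
```

```bash
cat > chk.py <<'E'
from fit import *
import json
from station import camera
ims={n:camera(n) for n in("top","side")}
for n in ims: cv2.imwrite(f"pics/{n}F.png",ims[n][:,:,::-1])
N=json.load(open('poses.json'))
zz=dict(big_round=.006,small_round=.006,square=.008,bar=.008)
R={}
for k,z in zz.items():
    q=N["nest_"+k]
    for cams in(("top",),("side",)):
        x,f=fit(ims,"stamp_"+k,q[:2],z=z,cams=cams); print(k,cams,(x[:2]*1000).round(1),"vs nest",(np.array(q[:2])*1000).round(1),"cost",round(f,2),x[2].round(2))
T=[]
for n,c in(("top",None),("side",None)):
    f=2.5 if n=="top" else 2.5
    im=cv2.resize(ims[n][:,:,::-1],None,fx=f,fy=f,interpolation=cv2.INTER_CUBIC)
    for k,z in zz.items():
        q=N["nest_"+k]
        for P in(prism(OUT["stamp_"+k],*q,z,z+.034),prism(rect(.024,.024),*q,z+.034,z+.08)):
            h=cv2.convexHull(((proj(P,n)+.5)*f-.5).astype(np.float32)).astype(np.int32);cv2.polylines(im,[h],True,(0,0,255),1)
    cv2.imwrite(f"pics/chk_{n}.png",im[250:720,230:1030] if n=="top" else im[230:800,230:1030])
E
python3 chk.py
```

```text
big_round ('top',) [524.7 372.7] vs nest [522.5 370. ] cost 0.23 -0.1
big_round ('side',) [527.8 378.1] vs nest [522.5 370. ] cost 0.19 2.26
small_round ('top',) [491.2   7.3] vs nest [488.9   5. ] cost 0.58 1.12
small_round ('side',) [489.3   9.6] vs nest [488.9   5. ] cost 0.26 0.69
square ('top',) [633.8  88.3] vs nest [633.2  85.2] cost 0.35 0.96
square ('side',) [636.7  90.2] vs nest [633.2  85.2] cost 0.18 0.91
bar ('top',) [ 406.9 -281.2] vs nest [ 400.8 -278.5] cost 0.34 0.87
bar ('side',) [ 405.  -282.7] vs nest [ 400.8 -278.5] cost 0.25 0.78
```

View pics/chk_top.png

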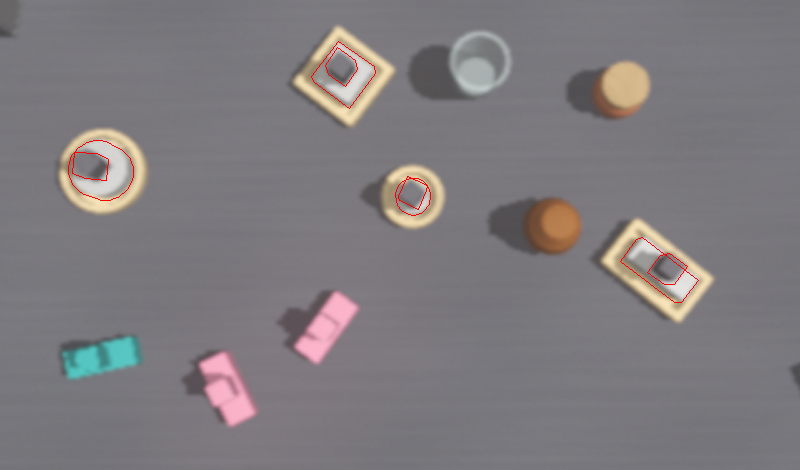

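View pics/chk_side.png

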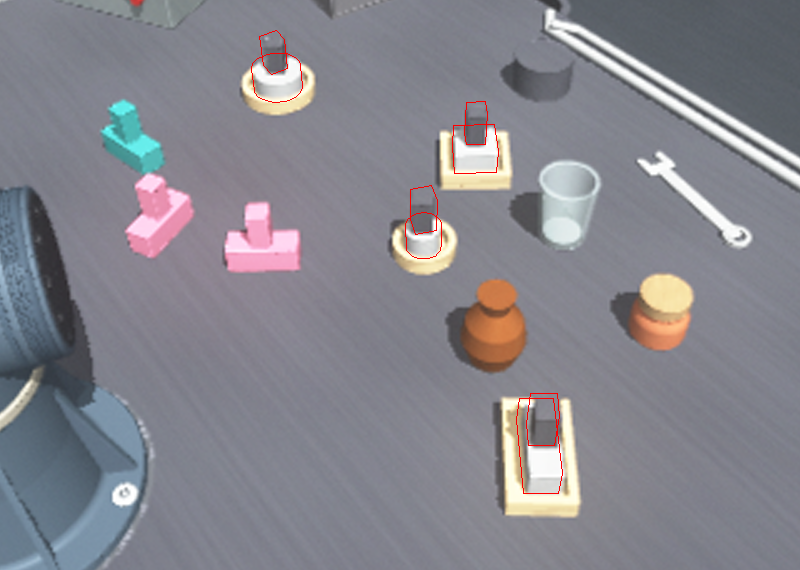

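Run:
```python
from fit import *
from station import order
a=cv2.imread("pics/side0.png").astype(int);b=cv2.imread("pics/sideF.png").astype(int)
d=abs(a-b).max(2)
for k,p in(("tumbler",(.632,-.072,.04)),("vase",(.451,-.157,.045))):
    c=proj([p],"side")[0].astype(int);print(k,c,(d[c[1]-20:c[1]+20,c[0]-12:c[0]+12]>40).mean())
print(order.finish_job())
```

```text
tumbler [317 174] 0.0
vase [289 221] 0.0
the job is handed in; nothing more can be done
None
```

All four stamps were gripped by their shanks and set down in their matching nests, and the job was handed in at about 27 s of the 104 s. finish_job gave no verdict.

**Seating:** For each stamp I lowered until the wrist force showed contact. The height at contact matched the floor of the nest, and only then did I open the fingers. The last pictures show all four standing upright inside their recesses.

**Centring:** The top camera puts the stamps about 3–7 mm from their nest centres, against the 12.5 mm limit; the bar is furthest off, at about 7 mm. The side camera gives up to about 10 mm (big round) and generally disagrees by a few mm. The nest rims hide the lower edge of the feet in that view, so I trusted the top camera more. The nests leave only 8 mm of play, so a stamp seated inside its recess cannot be beyond the limit.

**Glass:** Comparing the side pictures from before and after shows no change at the tumbler or the vase. The arm ended clear of everything.

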